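Clip the ink-stone tray to the table's anchor pin

TASK

Secure the ink-stone tray so that the children cannot pull it off the table: keeping it level and close to the table, push the open mouth of its steel hook onto the headed anchor pin until the sprung latch is forced in and flips shut behind the pin. Then tug the tray back against the shut latch with about 12 to 18 N for half a second, to prove that it holds, and let go with the tray flat on the table, still hooked. Never load the anchor with more than 25 N, and do not disturb the jar, the box or the paperweight.

Things in the scene. Friction and masses are not known exactly. Their poses are not given: they have to be found in the camera images.
- handle (a point): Middle of the tray's upright dark wooden handle, 55 mm above the tray's underside: a block 22 mm along x, 44 mm along y, top 76 mm above the underside, free from 8 mm up; grip it across x. Axes: z up, x from the handle towards the hook's mouth, y to the left of that. The handle stands in the centre of the tray.
- tray: The loose tray (0.35 to 0.6 kg), origin under its centre, below the handle, same axes: a wooden board 140 mm along x, 200 mm along y, 8 mm thick, low rims to 20 mm, a black ink stone fixed on its left half, a white dish on its right, both under 26 mm high. From its +x edge a steel hook plate, 12 to 20 mm above the underside, sticks out to 159 mm from the centre.
- hook_seat (a point): On the tray, 112 mm along x from the handle and 16 mm above the underside, same axes: where the pin's centre lies when the hook is fully home. The throat is 19 to 23 mm wide (right wall 9.5 mm from the centre line), open to +x between two flared lips; their mouth is about 50 mm wide, 47 mm ahead of this point. The pin's head does not fit through the throat from below.
- latch (a joint): Angle of the sprung latch about an upright hinge: 0 = shut, across the throat 27 mm ahead of the seat; grows to 1.5 as a pin coming from outside pushes it in. It cannot open outwards. It flips shut once the pin is within 4 mm of the seat. Passing it takes 2 to 9 N, more if the tray drags on the table: best held 2 to 5 mm off it. Then the pin has 18 mm of play between seat and latch.
- latch_bar: The latch's dark steel tongue, 5 mm thick, 18 mm long, origin at its hinge (27 mm ahead of the seat, 11 mm left of the centre line); when shut it points to the tray's -y.
- anchor: Flat steel plate 52 x 44 x 4 mm fixed to the table, origin at its centre on the table, x along its slot. In the slot stands the pin, 12 mm thick, with a round head 28 mm wide, 38 to 44 mm above the table. It is clamped anywhere up to 12 mm either way of the origin along x: see or feel where. The hook comes on along the slot, the tray's x along this x.
- water_jar: Bystander: open blue ceramic jar, 68 mm in diameter, 80 mm high, origin under its centre. Leave alone.
- seal_box: Bystander: dark wooden box 70 by 50 by 35 mm, origin under its centre. Leave alone.
- paperweight: Bystander: brass bar 30 by 160 by 16 mm beyond the anchor, origin under its centre. Leave alone.
Mind the look-alikes: they are no part of the job. Leave any orange or turquoise look-alike of the anchor alone.

How it is judged:
On the way, in this order (a step that is already met when the one before it is completed fails the run):
1. the pin forces the latch in: it is open by more than 0.8 rad while pressed by the pin (value of joint latch above 0.8 rad and contact force between latch_bar and anchor above 0.5 N).
2. the latch has flipped shut again (under 0.1 rad) with the hook around the pin (value of joint latch below 0.1 rad and x of anchor in the frame of hook_seat between -0.015 and 0.032 m), for 0.1 s.
3. the shut latch is tugged against the pin with more than 9 N (value of joint latch below 0.05 rad and contact force between latch_bar and anchor above 9 N and x of anchor in the frame of hook_seat between -0.015 and 0.032 m), for 0.2 s.
At the end, for the whole second after the job is handed in: The latch is shut (under 0.1 rad) with the pin behind it (anchor plate's centre -15 to 32 mm ahead of the hook's seat and within 20 mm of its centre line), and the tray lies flat on the table (handle point under 58 mm high, tilt under 0.06 rad), released and at rest (all of step 2 and y of anchor in the frame of hook_seat between -0.02 and 0.02 m and height (world z) of handle below 0.058 m and angle between handle's own z axis and vertical below 0.06 rad and linear speed of latch_bar below 0.02 m/s); the robot touches nothing.
It fails at once if the anchor is loaded with more than 25 N (contact force between anchor and anything else above 25 N).
It fails at once if the jar, box or paperweight is moved by more than 15 mm (distance of any of water_jar, seal_box, paperweight from where it was at the start of the episode above 0.015 m).
It also fails if it takes over 64 s, if anything falls off the work surface, if the arm or the gripper's body presses on something with over 40 N, if the wrist force passes 120 N, or if a joint passes its speed limit or range.

ROBOT

A 6-joint arm with a two-finger parallel gripper is mounted at the origin on the work surface. World frame = base frame: x ahead of the robot, y to its left, z up, the work surface at z = 0. Lengths are in m, angles in rad, forces in N, time in s.
With the tool pointing down it reaches from about 0.375 to 0.9 m from the base axis. Payload 3.1 kg.
Tool frame: the origin (TCP) lies between the finger pads; the fingertips stand 25 mm ahead of it and the grasp point (between the pads) lies 6 mm ahead of it; y points along the fingers, x is the direction in which the jaws open and shut, and the axes are right-handed (so a half turn about y gives the same grasp; the last joint's range is limited). The gripper opens to 87 mm and grips with 3 to 60 N. Pads are 19 mm wide; open, the fingers measure 117 mm over their backs; the gripper's body (75 mm by 190 mm) begins 51 mm behind the grasp point.
Start: joints at [-1.44, 0.527, 1.433, -0, 1.181, -0.178], TCP at [0.19, -0.595, 0.248] pointing down, gripper open.
Joint ranges: [-3.08, 3.08], [-0.75, 2.2], [0.22, 2.44], [-1.43, 4.57], [0, 2.65], [-2.85, 2.85]. Speed limits (rad/s): [2.79, 2.79, 3.14, 3.14, 3.14, 3.14].

INTERFACE

Orientations are given as a unit quaternion [x, y, z, w].
In Python, from rig import robot gives the robot as it stands.
- The arm moves only by the tool carry_out, never from a script. Its argument "moves" is a list of rows, each a list of 7 numbers: the opening, from 0 (shut) to 1 (fully open), then the shift along the tool's x, y, z in cm, then the turn, a rotation vector about the tool's x, y, z in rad. In form: [[grip, x, y, z, rx, ry, rz], ...]. A call has 1 to 20 rows; each row is the pose to reach, as a shift and turn from the pose commanded when the call began, along the tool's axes at that moment; what a row does not reach only later rows make up. A row lasts 1/10 s, in which the tool goes at most 50 mm and 8.59 degrees, less where a joint would pass 70% of its speed; a pose out of reach is approached as far as the arm can. A call with a gripper value outside its range is refused whole. The fingers move at their own pace and stop on an object; "force" is the grip in N (left out, the last holds). Time passes only in rows, so rows that repeat a pose let the fingers close. It gives the time, the measured TCP pose, the force and the opening at its end, in the units of the state.
- robot.get_obs(): the state, without advancing time (a new reading comes with each control period).
- robot.camera(name): name is "side" or "top" or "wrist"; returns the picture (384x512x3 uint8, red, green, blue); there is no depth.
- robot.camera_params(name): a dict with "fx", "fy", "cx", "cy" (pixels), "extrinsics" (4x4, takes a point from camera to world coordinates); the wrist camera has in their place "mount" (4x4, takes a point from camera to tool coordinates, whose origin is the TCP and whose axes are the tool frame's). Camera axes: x right, y down, z forward; pixel columns grow to the right and rows downward; lengths in m; the calibration is good to about 2 mm. A picture is of the moment at which its call begins: read the wrist's pose just before it. camera_params takes no time and is no camera call.
- robot.hand_in(): hands the job in, once; it reports no verdict.
The state is a dict: "time": time; "q": joint angles; "joint_velocities": joint speeds; "joint_torque": joint torques, N m; "position": TCP position; "tool_rot": TCP orientation; "ft_force": force on the tool from outside, world axes, zero at the start; "moment": the same for the moment, N m; "grip_width": finger opening in m.
Only numpy, scipy, OpenCV 4.12 (cv2) and the standard library are available. Lean on these libraries where they do the work, as an engineer would, in place of code of your own. Each camera call takes 0.05 s, during which the arm holds its last target.

## Working session

There is one attempt and no reset: what is moved stays moved. The work goes in short steps, Python scripts to look and compute and a tool call to move; the robot and the scene stay as the last step left them, time stands still between calls to the robot, and variables do not carry over. Pictures are saved under pics/ and viewed, and the job is handed in when it is done.

Besides the shell and the picture viewer there is one more tool, called after "Emit:" as a command line: name --pt "numbers of a row" for each row, then --argument value for the rest. carry_out: Moves the arm, as the interface text tells. Its arguments: {"type":"object","properties":{"moves":{"type":"array"},"force":{"type":"number"}},"required":["moves"]}

```bash
mkdir -p pics; ls
python3 - <<'E'
from rig import robot
import cv2,json
o=robot.get_obs();print(o)
for n in("side","top","wrist"):
    im=robot.camera(n);cv2.imwrite(f"pics/{n}0.png",im[:,:,::-1]);
    print(n,{k:(v.tolist() if hasattr(v,'tolist') else v) for k,v in robot.camera_params(n).items()})
E
```

```text
pics
{'time': 0.0, 'q': array([-1.44051196e+00,  5.28478217e-01,  1.43391387e+00,  1.79549688e-05,
        1.18138954e+00, -1.78509478e-01]), 'joint_velocities': array([-2.58050069e-04, -5.49950845e-04, -6.64626958e-05, -1.14323142e-03,
       -1.20454065e-03, -6.21472665e-04]), 'joint_torque': array([-6.94057435e-04, -4.40056014e+01, -1.76594335e+01,  6.30973466e-02,
        5.81781403e-02, -1.66674076e-04]), 'position': array([ 0.18988022, -0.59474015,  0.2465605 ]), 'tool_rot': array([-0.57037824,  0.41769146, -0.41663218,  0.5715069 ]), 'ft_force': array([-0.50951736,  0.7226132 ,  0.728962  ]), 'moment': array([-0.00132519,  0.08658022, -0.05294328]), 'grip_width': 0.0870999765496926}
side {'fx': 388.3041090020859, 'fy': 388.3041090020859, 'cx': 254.29016135305815, 'cy': 191.3218365182637, 'extrinsics': [[-0.9358723629832661, -0.1924144726552855, 0.29516028004612443, 0.382449202870989], [-0.35228888741956293, 0.49685417665530857, -0.7931131488891495, 0.6742671807474], [0.005954830375811267, -0.846234363431883, -0.532777572859661, 0.524429804366925], [0.0, 0.0, 0.0, 1.0]]}
top {'fx': 404.71439442496234, 'fy': 404.71439442496234, 'cx': 256.4133623571585, 'cy': 192.5765710734478, 'extrinsics': [[0.0007386163238148924, -0.9971166538218669, 0.07588038690603603, 0.5672631342790531], [-0.9996501132289193, -0.002742553747479177, -0.02630835457324082, 0.009042679966567761], [0.026440604519098396, -0.07583440558233259, -0.9967698015904368, 1.023048147760569], [0.0, 0.0, 0.0, 1.0]]}
wrist {'fx': 276.40410081995884, 'fy': 276.40410081995884, 'cx': 257.4186707531987, 'cy': 187.77182551565005, 'mount': [[0.9999999195041515, 2.7808827967125374e-05, 0.00040027285551235786, 0.0004731107395572476], [-0.0003755377125277229, -0.28642252388946987, 0.9581033330388805, -0.1358578780881117], [0.00014129089228347153, -0.9581034062330925, -0.28642249039038226, 0.07854655191246455], [0.0, 0.0, 0.0, 1.0]]}
```

View pics/top0.png

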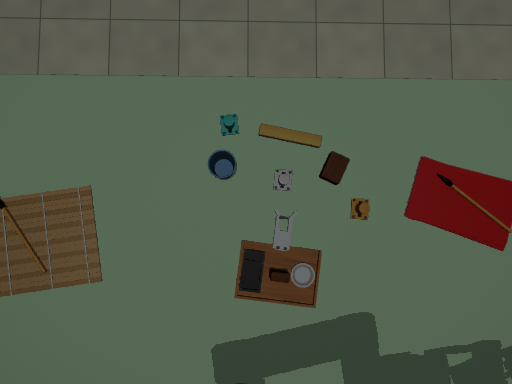

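View pics/side0.png

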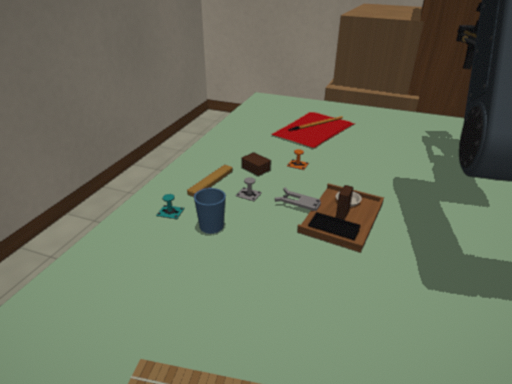

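View pics/wrist0.png

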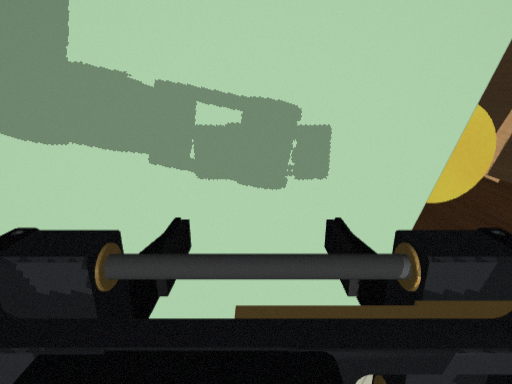

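Run:
```python
from scipy.spatial.transform import Rotation as R
print(R.from_quat([-0.57037824,  0.41769146, -0.41663218,  0.5715069 ]).as_matrix().round(3))
import cv2
a=cv2.imread("pics/top0.png");cv2.imwrite("pics/top0c.png",cv2.resize(a[90:330,170:470],(800,600),interpolation=cv2.INTER_CUBIC)[:,:])
```

```text
[[ 0.304 -0.     0.953]
 [-0.953  0.002  0.304]
 [-0.002 -1.     0.   ]]
```

View crop.

View pics/top0c.png

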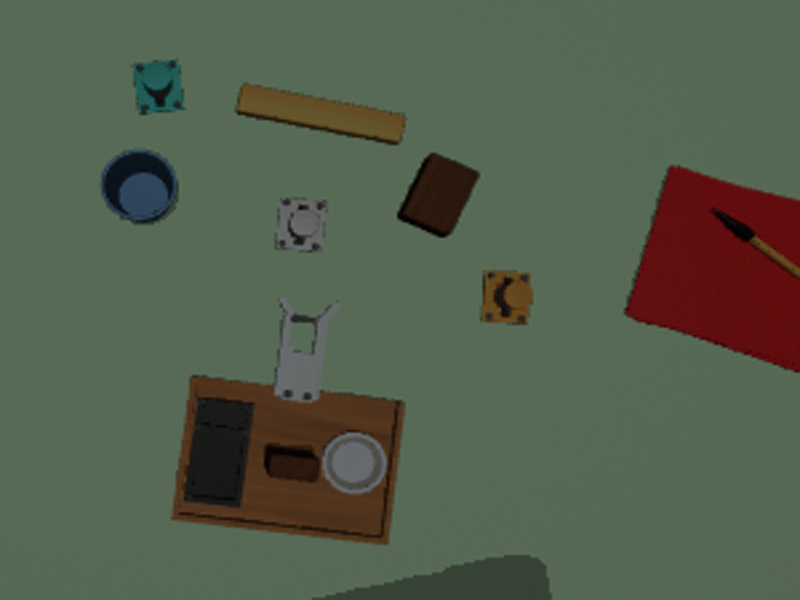

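Run:
```python
import cv2
a=cv2.imread("pics/side0.png");cv2.imwrite("pics/side0c.png",cv2.resize(a[130:270,150:400],(800,448),interpolation=cv2.INTER_CUBIC))
```

```text
(no output)
```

View pics/side0c.png

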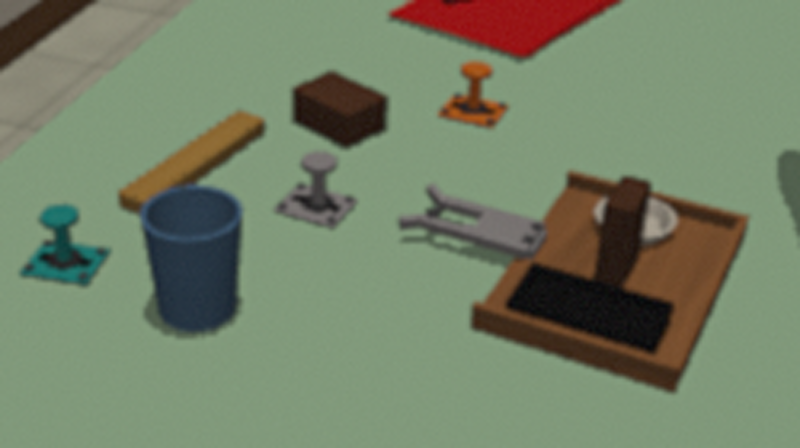

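The top view shows three anchors: turquoise (229,124), grey (283,180) and orange (360,209). The grey steel one stands ahead of the hook's mouth, has no look-alike colour, and the enlarged crop confirms it. The tray's handle is at (280,275).

```bash
cat > h.py <<'E'
import numpy as np,cv2
from rig import robot
from scipy.spatial.transform import Rotation as R
def rays(n,uv,obs=None):
    p=robot.camera_params(n); uv=np.atleast_2d(uv).astype(float)
    if n=="wrist":
        T=np.eye(4);T[:3,:3]=R.from_quat(obs["tool_rot"]).as_matrix();T[:3,3]=obs["position"];E=T@np.array(p["mount"])
    else:E=np.array(p["extrinsics"])
    d=np.c_[(uv[:,0]-p["cx"])/p["fx"],(uv[:,1]-p["cy"])/p["fy"],np.ones(len(uv))]
    return E[:3,3],d@E[:3,:3].T
def plane(n,uv,z,obs=None):
    c,d=rays(n,uv,obs);return c+d*((z-c[2])/d[:,2])[:,None]
def tri(l):
    A=np.zeros((3,3));b=np.zeros(3);L=[]
    for c,d in l:
        d=d.ravel()/np.linalg.norm(d);P=np.eye(3)-np.outer(d,d);A+=P;b+=P@c;L.append((c,P))
    x=np.linalg.solve(A,b);return x,[np.linalg.norm(P@(x-c))for c,P in L]
E
python3 - <<'E'
from h import *
a=cv2.imread("pics/top0.png");hsv=cv2.cvtColor(a,cv2.COLOR_BGR2HSV)
# anchor: low-sat region near (283,180)
def comp(m,off,k=1):
    n,l,s,c=cv2.connectedComponentsWithStats(m.astype(np.uint8));
    return [(s[i].tolist(),(c[i]+off).round(1).tolist(),l==i) for i in range(1,n) if s[i,4]>15]
g=hsv[160:200,262:304]; m=(g[:,:,1]<45)
for s,c,l in comp(m,(262,160)):
    print("grey",s,c)
    y,x=np.nonzero(l); r=cv2.minAreaRect(np.c_[x+262,y+160].astype(np.float32)); b=cv2.boxPoints(r); print(r); print(plane("top",b,.004).round(4))
h,s,v=[hsv[:,:,i].astype(int) for i in range(3)]
m=((h<20)|(h>170))&(s>90); m[:230]=0;m[:,:220]=0;m[:,340:]=0
m=cv2.morphologyEx(m.astype(np.uint8),cv2.MORPH_CLOSE,np.ones((9,9)))
y,x=np.nonzero(m); r=cv2.minAreaRect(np.c_[x,y].astype(np.float32));b=cv2.boxPoints(r)
P=plane("top",b,.02);print(r,P.round(4),P.mean(0)); 
for i in range(4):
    d=P[(i+1)%4]-P[i];print(np.linalg.norm(d),np.degrees(np.arctan2(d[1],d[0])))
m=((h>100)&(h<160)|(s<45));m[:205]=0;m[252:]=0;m[:,:265]=0;m[:,305:]=0
for s_,c,l in comp(m,(0,0)):print("hook",s_,c)
for n,box in(("top",(150,265,265,320)),("side",(150,210,220,390))):
    im=cv2.imread(f"pics/{n}0.png");print(n)
for n,(y0,y1,x0,x1) in {"topA":(165,195,268,298),"topH":(200,252,258,308),"topT":(255,295,255,305),"sideA":(172,204,232,266),"sideH":(180,225,330,362)}.items():
    im=cv2.imread(f"pics/{n[:-1]}0.png")[y0:y1,x0:x1];f=min(800//im.shape[1],600//im.shape[0]);cv2.imwrite(f"pics/{n}.png",cv2.convertScaleAbs(cv2.resize(im,None,fx=f,fy=f,interpolation=cv2.INTER_NEAREST),alpha=1.5));print(n,f)
E
```

```text
grey [11, 9, 20, 22, 378] [282.2, 179.5]
((282.1881408691406, 179.6188201904297), (18.010173797607422, 20.895780563354492), 5.710592269897461)
[[ 0.6537 -0.0578  0.004 ]
 [ 0.7068 -0.0632  0.004 ]
 [ 0.7024 -0.1088  0.004 ]
 [ 0.6493 -0.1032  0.004 ]]
((278.10595703125, 273.80401611328125), (81.67769622802734, 57.87503433227539), 7.35237979888916) [[ 0.3878  0.0372  0.02  ]
 [ 0.5267  0.0197  0.02  ]
 [ 0.501  -0.1804  0.02  ]
 [ 0.3619 -0.1606  0.02  ]] [ 0.44434871 -0.07101411  0.02      ]
0.14002650118137494 -7.190424706501414
0.20172221003074234 -97.32897006773982
0.1404989949170647 171.89821080173144
0.1994891202677979 82.53887681982027
hook [272, 208, 26, 43, 565] [282.5, 232.0]
top
side
topA 20
topH 11
topT 15
sideA 18
sideH 13
```

View pics/topA.png

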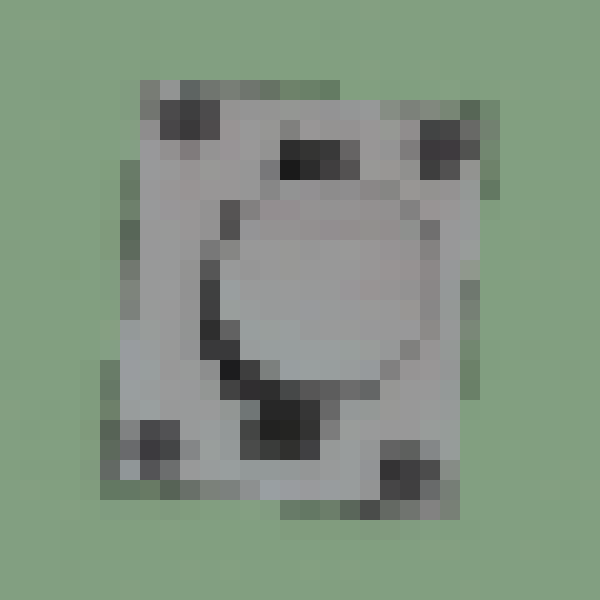

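View pics/topT.png

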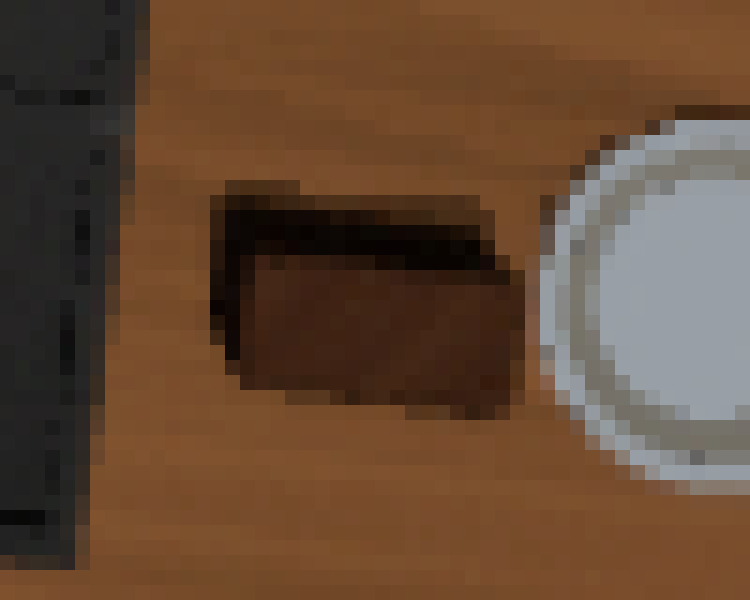

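View pics/sideH.png

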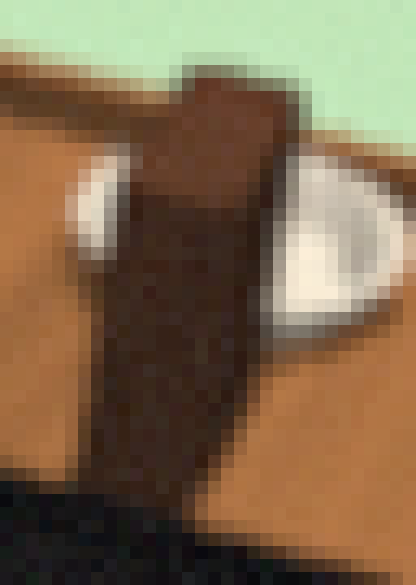

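View pics/sideA.png

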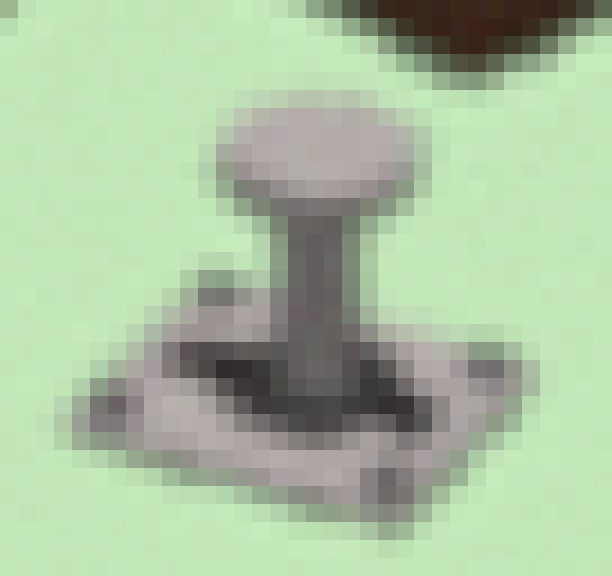

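View pics/topH.png

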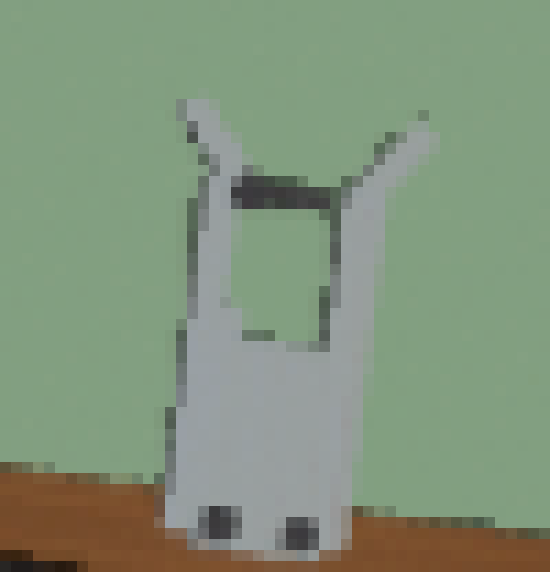

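Run:
```python
from h import *
def px(o,f,p):return np.array(o)+np.atleast_2d(p)/f-.5
def T(t,s,n):
    x,e=tri([rays("top",t),rays("side",s)]);print(n,x.round(4),np.round(e,4));return x
ht=T(px((255,255),15,(378,335)),px((330,180),13,(218,138)),"handle top")
hd=T(px((268,165),20,(325,290)),px((232,172),18,(322,145)),"head top")
print("head by plane .044",plane("top",px((268,165),20,(325,290)),.044),plane("side",px((232,172),18,(322,145)),.044))
A=plane("top",px((268,165),20,[(135,85),(490,100),(460,515),(105,495)]),.004);print(A.round(4),A.mean(0))
B=plane("side",px((232,172),18,[(70,425),(205,275),(530,365),(400,530)]),.004);print(B.round(4),B.mean(0))
for P in(A,):
  print([np.degrees(np.arctan2(*(P[i]-P[j])[1::-1])) for i,j in((0,3),(1,2))],[np.degrees(np.arctan2(*(P[i]-P[j])[1::-1]))-90 for i,j in((0,1),(3,2))])
S=plane("top",px((268,165),20,[(315,158),(285,425)]),.004);print("slot",S.round(4),np.degrees(np.arctan2(*(S[0]-S[1])[1::-1])))
print("handle by planes",plane("top",px((255,255),15,(378,335)),.076),plane("side",px((330,180),13,(218,138)),.076))
hk=plane("top",px((258,200),11,[(232,205),(335,212),(235,335),(325,348),(185,105),(430,130)]),.02);print(hk.round(4))
print("seatline mid",(hk[2]+hk[3])/2,(hk[0]+hk[1])/2,(hk[4]+hk[5])/2)
```

```text
handle top [ 0.4446 -0.0699  0.0765] [0.0006 0.0006]
head top [ 0.6759 -0.0828  0.0468] [0.0011 0.0011]
head by plane .044 [[ 0.6751668  -0.08343066  0.044     ]] [[ 0.67873684 -0.08701851  0.044     ]]
[[ 0.7057 -0.0631  0.004 ]
 [ 0.7039 -0.1083  0.004 ]
 [ 0.651  -0.1042  0.004 ]
 [ 0.6534 -0.0592  0.004 ]] [ 0.67849869 -0.08372375  0.004     ]
[[ 0.7082 -0.0671  0.004 ]
 [ 0.7057 -0.1104  0.004 ]
 [ 0.6544 -0.1045  0.004 ]
 [ 0.6567 -0.0591  0.004 ]] [ 0.68124943 -0.08524918  0.004     ]
[np.float64(-4.30787048651152), np.float64(-4.4534942111730995)] [np.float64(-2.186675413886647), np.float64(-3.0620791668455922)]
slot [[ 0.6964 -0.086   0.004 ]
 [ 0.6624 -0.0821  0.004 ]] -6.622041459877605
handle by planes [[ 0.44393113 -0.07001346  0.076     ]] [[ 0.44527278 -0.07046565  0.076     ]]
[[ 0.5802 -0.0725  0.02  ]
 [ 0.5787 -0.0957  0.02  ]
 [ 0.5511 -0.073   0.02  ]
 [ 0.5482 -0.0933  0.02  ]
 [ 0.6028 -0.0619  0.02  ]
 [ 0.5972 -0.1173  0.02  ]]
seatline mid [ 0.54962997 -0.08316417  0.02      ] [ 0.57947415 -0.08408252  0.02      ] [ 0.59997917 -0.08961096  0.02      ]
```

```bash
cat >> h.py <<'E'
def go(pos,yaw,tilt=True):
    """shift cm / rotvec in tool axes to reach TCP pos with tool x at yaw (deg), y down"""
    o=robot.get_obs();M=R.from_quat(o["tool_rot"]).as_matrix()
    c,s=np.cos(np.radians(yaw)),np.sin(np.radians(yaw))
    G=np.array([[c,0,-s],[s,0,c],[0,-1,0]])
    print("t",round(o["time"],2),"now",o["position"].round(4),"F",o["ft_force"].round(2),"w",round(o["grip_width"],4),"yaw",np.degrees(np.arctan2(M[1,0],M[0,0])).round(2))
    print("shift cm",(M.T@(np.array(pos)-o["position"])*100).round(2),"rot",R.from_matrix(M.T@G).as_rotvec().round(4))
E
python3 -c "
from h import *
go([.56,-.08,.18],-7.5)"
```

```text
t 0.15 now [ 0.1899 -0.5949  0.2468] F [ 0.62  0.23 -0.02] w 0.0867 yaw -72.31
shift cm [-37.8    6.75  50.91] rot [-1.1000e-03 -1.1311e+00 -1.3000e-03]
```

Emit:
carry_out --pt "1 -0.8 0.1 1 0 -0.02 0" --pt "1 -2.4 0.4 3 0 -0.07 0" --pt "1 -4.5 0.8 6 0 -0.13 0" --pt "1 -6.8 1.2 9 0 -0.2 0" --pt "1 -9 1.6 12 0 -0.27 0" --pt "1 -11.3 2 15 0 -0.34 0" --pt "1 -13.5 2.4 18 0 -0.41 0" --pt "1 -15.8 2.8 21 0 -0.48 0" --pt "1 -18 3.2 24 0 -0.54 0" --pt "1 -20.2 3.6 27 0 -0.61 0" --pt "1 -22.4 4 30 0 -0.68 0" --pt "1 -24.6 4.4 33 0 -0.74 0" --pt "1 -26.8 4.8 36 0 -0.81 0" --pt "1 -29 5.2 39 0 -0.88 0" --pt "1 -31.2 5.6 42 0 -0.94 0" --pt "1 -33.4 6 45 0 -1.01 0" --pt "1 -35.4 6.4 47.7 0 -1.07 0" --pt "1 -36.9 6.7 49.7 0 -1.11 0" --pt "1 -37.7 6.75 50.7 0 -1.13 0" --pt "1 -37.8 6.75 50.9 0 -1.13 0"

```text
time: 2.15
position: [0.56, -0.079, 0.1799]
tool_rot: [-0.706, 0.046, -0.045, 0.706]
ft_force: [-0.4, 0.3, 0.6]
grip_width: 0.0873
```

Run:
```python
from h import *
go([.4446,-.07,.061],-7.5)
o=robot.get_obs();im=robot.camera("wrist");cv2.imwrite("pics/w1.png",im[:,:,::-1]);np.save("w1.npy",np.r_[o["position"],o["tool_rot"]])
```

```text
t 2.15 now [ 0.56   -0.079   0.1799] F [-0.41  0.35  0.61] w 0.0873 yaw -7.41
shift cm [-11.55  11.9   -0.6 ] rot [-0.0002  0.0016 -0.0006]
```

View pics/w1.png

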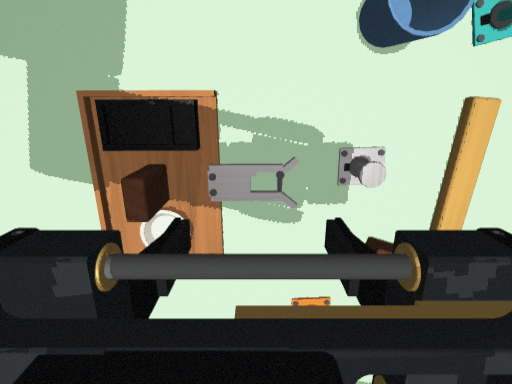

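Run:
```python
import cv2
a=cv2.imread("pics/w1.png")
cv2.imwrite("pics/w1a.png",cv2.resize(a[137:197,325:405],(800,600),interpolation=cv2.INTER_NEAREST))
cv2.imwrite("pics/w1b.png",cv2.resize(a[145:220,200:300],(800,600),interpolation=cv2.INTER_NEAREST))
```

```text
(no output)
```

View pics/w1a.png

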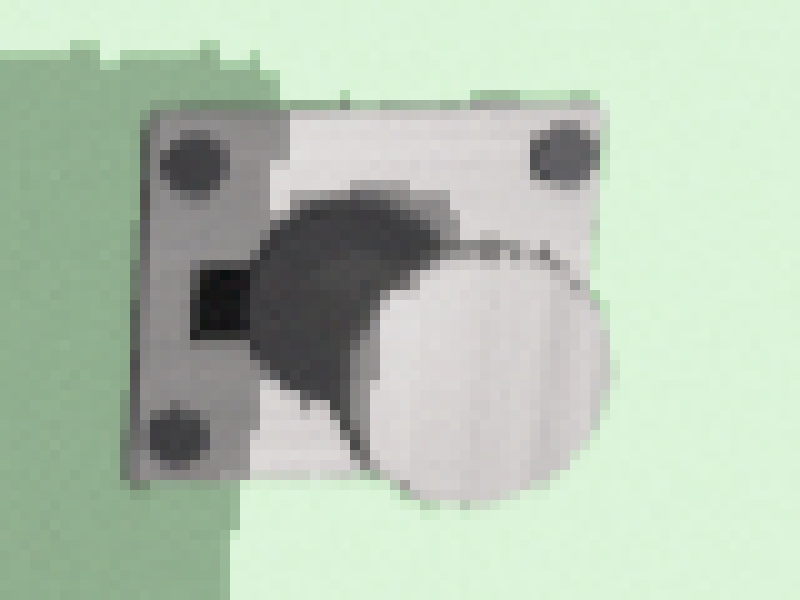

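View pics/w1b.png

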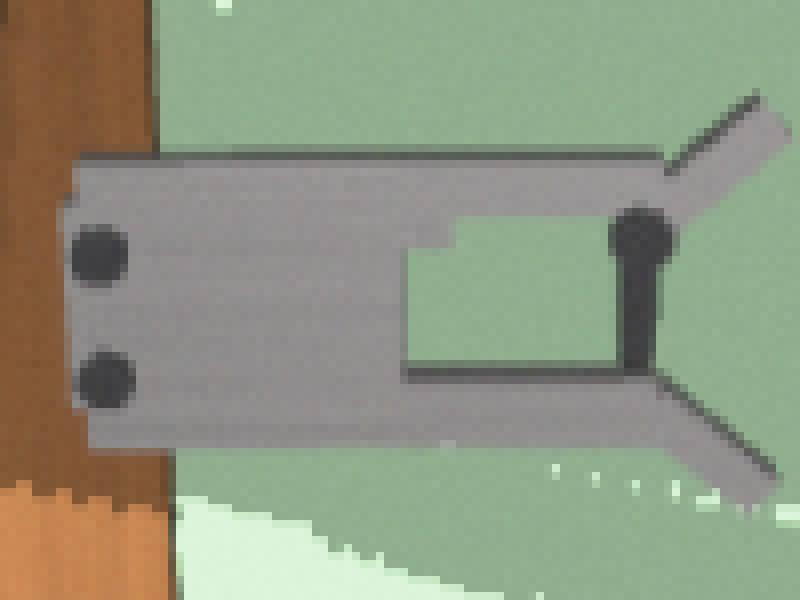

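Run:
```python
from h import *
w=np.load("w1.npy");o=dict(position=w[:3],tool_rot=w[3:])
px=lambda org,f,p:np.array(org)+np.atleast_2d(p)/f-.5
ang=lambda a,b:np.degrees(np.arctan2((b-a)[1],(b-a)[0])).round(2)
A=plane("wrist",px((325,137),10,[(150,105),(603,100),(128,483),(370,478),(200,265),(195,338)]),.004,o)
print(A.round(4));print("yaw front edge",ang(A[0],A[1]),"rear edge",ang(A[2],A[0])-90,"bottom",ang(A[2],A[3]))
B=plane("wrist",px((325,137),10,[(195,163),(565,153),(178,436)]),.004,o);print("screws",B.round(4),ang(B[0],B[1]),ang(B[2],B[0])-90, "mid", (B[1]+B[2])/2)
print("slot end mid",(A[4]+A[5])/2)
H=plane("wrist",px((325,137),10,[(480,378)]),.044,o);print("head",H)
hd,e=tri([rays("top",px((268,165),20,(325,290))),rays("wrist",px((325,137),10,(480,378)),o)]);print("head tri",hd,e)
K=plane("wrist",px((200,145),8,[(80,152),(660,152),(405,380),(650,380),(455,215),(610,215),(405,300),(640,237),(90,455),(660,447),(760,95),(775,470)]),.02,o)
print(K.round(4));print("hook left",ang(K[0],K[1]),"throat right",ang(K[2],K[3]),"left in",ang(K[4],K[5]),"hook right",ang(K[8],K[9]))
a=np.radians(-7.4);u=np.array([np.cos(a),np.sin(a)]);v=np.array([-u[1],u[0]])
for P in K:print(round(u@P[:2],4),round(v@P[:2],4))
print("handle top from w1", )
```

```text
[[ 0.656  -0.0582  0.004 ]
 [ 0.7067 -0.0642  0.004 ]
 [ 0.6515 -0.1024  0.004 ]
 [ 0.6797 -0.1054  0.004 ]
 [ 0.6609 -0.0774  0.004 ]
 [ 0.66   -0.0859  0.004 ]]
yaw front edge -6.77 rear edge -5.849999999999994 bottom -6.17
screws [[ 0.6608 -0.0655  0.004 ]
 [ 0.7024 -0.0697  0.004 ]
 [ 0.6575 -0.0974  0.004 ]] -5.84 -5.799999999999997 mid [ 0.67998413 -0.08357115  0.004     ]
slot end mid [ 0.66043415 -0.08162551  0.004     ]
head [[ 0.67686979 -0.08291047  0.044     ]]
head tri [ 0.67524556 -0.08256439  0.04707469] [np.float64(0.0007113092065852218), np.float64(0.0007113092065853168)]
[[ 0.5105 -0.0551  0.02  ]
 [ 0.5887 -0.0652  0.02  ]
 [ 0.5499 -0.093   0.02  ]
 [ 0.584  -0.0974  0.02  ]
 [ 0.5599 -0.0704  0.02  ]
 [ 0.581  -0.0731  0.02  ]
 [ 0.5515 -0.0815  0.02  ]
 [ 0.5848 -0.0767  0.02  ]
 [ 0.5041 -0.0983  0.02  ]
 [ 0.5843 -0.1075  0.02  ]
 [ 0.6029 -0.0592  0.02  ]
 [ 0.6002 -0.1131  0.02  ]]
hook left -7.4 throat right -7.41 left in -7.4 hook right -6.55
0.5133 0.0111
0.5922 0.0111
0.5573 -0.0214
0.5917 -0.0214
0.5643 0.0023
0.5856 0.0023
0.5574 -0.0098
0.5898 -0.0008
0.5126 -0.0325
0.5933 -0.0314
0.6055 0.019
0.6097 -0.0348
handle top from w1
```

The wrist view shows the grey anchor's plate at (338..386,147..186), with its head at (373,175). The hook's throat is at (250..282,172..192) and the shut latch at (279,175..190). The anchor lies at (0.680,-0.0835) with yaw about -6°, the pin at about (0.6765,-0.083), and the tray's yaw is -7.4°.

Next I grasp the handle.

Emit:
carry_out --pt "1 -1 0 0 0 0 0" --pt "1 -3 0 -0.1 0 0 0" --pt "1 -5.5 0 -0.3 0 0 0" --pt "1 -8 0 -0.4 0 0 0" --pt "1 -10 0 -0.6 0 0 0" --pt "1 -11.3 0.5 -0.6 0 0 0" --pt "1 -11.5 2 -0.6 0 0 0" --pt "1 -11.5 4 -0.6 0 0 0" --pt "1 -11.5 6 -0.6 0 0 0" --pt "1 -11.5 8 -0.6 0 0 0" --pt "1 -11.5 9.5 -0.6 0 0 0" --pt "1 -11.5 10.7 -0.6 0 0 0" --pt "1 -11.5 11.5 -0.6 0 0 0" --pt "1 -11.5 11.9 -0.6 0 0 0" --pt "1 -11.5 11.9 -0.6 0 0 0"

```text
time: 3.7
position: [0.4447, -0.0718, 0.061]
tool_rot: [-0.705, 0.047, -0.047, 0.706]
ft_force: [-0.0, -0.1, 0.4]
grip_width: 0.0871
```

Run:
```python
from h import *
go([.4446,-.07,.061],-7.4)
im=robot.camera("wrist");cv2.imwrite("pics/w2.png",im[:,:,::-1])
```

```text
t 3.7 now [ 0.4447 -0.0718  0.061 ] F [-0.02 -0.09  0.39] w 0.0871 yaw -7.62
shift cm [-0.03  0.    0.17] rot [-0.0001 -0.0038 -0.0007]
```

View pics/w2.png

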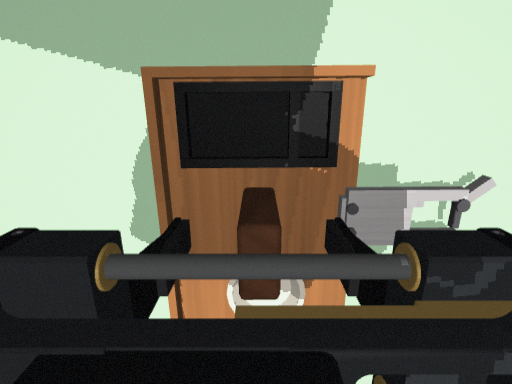

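The handle, at columns 240–280, is centred between the fingers, so I close on it.

Emit:
carry_out --pt "1 0 0 0.17 0 0 0" --pt "0.5 0 0 0.17 0 0 0" --pt "0 0 0 0.17 0 0 0" --pt "0 0 0 0.17 0 0 0" --pt "0 0 0 0.17 0 0 0" --pt "0 0 0 0.17 0 0 0" --pt "0 0 0 0.17 0 0 0" --pt "0 0 0 0.17 0 0 0" --pt "0 0 0 0.17 0 0 0" --pt "0 0 0 0.17 0 0 0" --force 45

```text
time: 4.75
position: [0.4455, -0.0697, 0.061]
tool_rot: [-0.706, 0.047, -0.047, 0.706]
ft_force: [0.5, 0.4, -0.7]
grip_width: 0.0233
```

Run:
```python
from h import *
go([.4446,-.07,.065],-6)
```

```text
t 4.75 now [ 0.4455 -0.0697  0.061 ] F [ 0.46  0.37 -0.67] w 0.0233 yaw -7.56
shift cm [-0.08 -0.4  -0.04] rot [-0.     -0.0273 -0.    ]
```

Run:
```python
from h import *
go([.4455,-.0587,.065],-6)
```

```text
t 4.75 now [ 0.4455 -0.0697  0.061 ] F [ 0.46  0.37 -0.67] w 0.0233 yaw -7.56
shift cm [-0.14 -0.4   1.09] rot [-0.     -0.0273 -0.    ]
```

Emit:
carry_out --pt "0 0 -0.15 0 0 0 0" --pt "0 0 -0.3 0 0 0 0" --pt "0 0 -0.4 0 0 0 0" --pt "0 0 -0.4 0.1 0 -0.003 0" --pt "0 -0.04 -0.4 0.3 0 -0.008 0" --pt "0 -0.07 -0.4 0.5 0 -0.014 0" --pt "0 -0.1 -0.4 0.8 0 -0.02 0" --pt "0 -0.13 -0.4 1 0 -0.025 0" --pt "0 -0.14 -0.4 1.1 0 -0.027 0" --pt "0 -0.14 -0.4 1.1 0 -0.027 0" --pt "0 -0.14 -0.4 1.1 0 -0.027 0"

```text
time: 5.85
position: [0.4456, -0.0586, 0.0651]
tool_rot: [0.706, -0.037, 0.037, -0.706]
ft_force: [0.3, 0.6, -4.0]
grip_width: 0.0216
```

Run:
```python
from h import *
go([.4455,-.0587,.065],-6)
o=robot.get_obs();im=robot.camera("wrist");cv2.imwrite("pics/w3.png",im[:,:,::-1]);np.save("w3.npy",np.r_[o["position"],o["tool_rot"]])
cv2.imwrite("pics/w3a.png",cv2.resize(im[140:260,320:480,::-1],(800,600),interpolation=cv2.INTER_NEAREST))
im=robot.camera("top");cv2.imwrite("pics/t3.png",cv2.resize(im[150:300,220:320,::-1],(400,600),interpolation=cv2.INTER_NEAREST))
```

```text
t 5.85 now [ 0.4456 -0.0586  0.0651] F [ 0.27  0.56 -4.04] w 0.0216 yaw -6.01
shift cm [-0.    0.01 -0.01] rot [ 0.     -0.0002  0.0001]
```

View pics/w3.png

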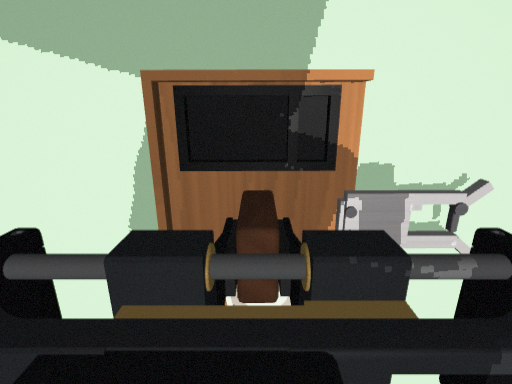

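View pics/w3a.png

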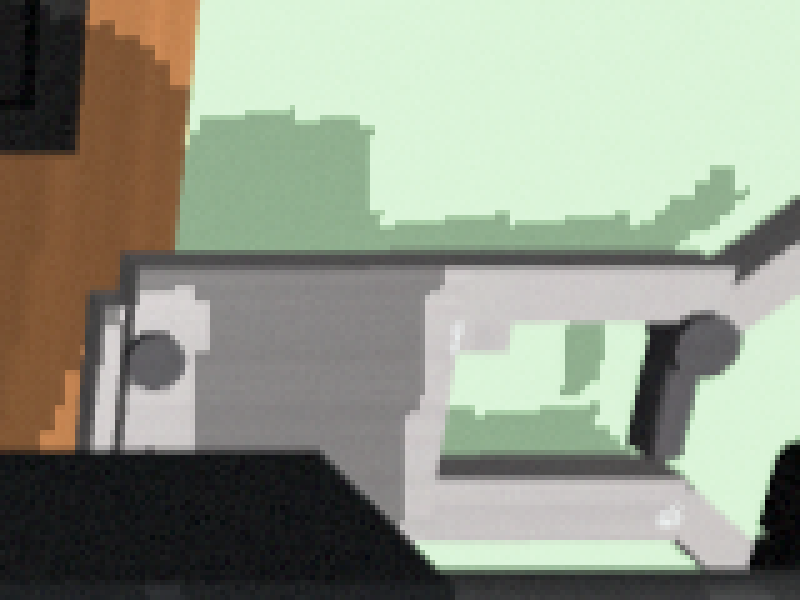

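View pics/t3.png

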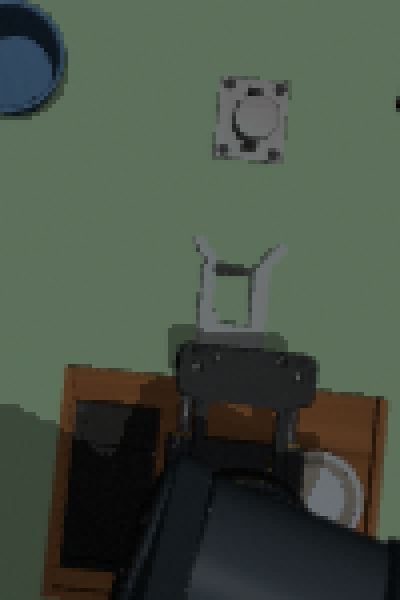

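Run:
```python
from h import *
w=np.load("w3.npy");o=dict(position=w[:3],tool_rot=w[3:])
px=lambda org,f,p:np.array(org)+np.atleast_2d(p)/f-.5
K=plane("wrist",px((320,140),5,[(708,345),(440,480),(655,480),(520,322),(640,322),(130,255),(700,255),(440,380)]),.024,o)
M=R.from_quat(w[3:]).as_matrix();L=(K-w[:3])@M
print((L*1000).round(1))
for a,b in((1,2),(3,4),(5,6)):print(np.degrees(np.arctan2(*(K[b]-K[a])[1::-1])))
```

```text
[[139.3  41.1  10.5]
 [105.8  41.1  -9.8]
 [136.1  41.1  -9.8]
 [113.   41.1  13.9]
 [129.3  41.1  13.9]
 [ 59.   41.1  23.4]
 [135.5  41.1  23.4]
 [103.4  41.1   5.4]]
-6.025536254464167
-6.018918048237645
-6.016248984764485
```

Emit:
carry_out --pt "0 0.3 0 0 0 0 0" --pt "0 1 0 0 0 0 0" --pt "0 1.8 0 0 0 0 0" --pt "0 2.6 0 0 0 0 0" --pt "0 3.4 0 0 0 0 0" --pt "0 4.2 0 0 0 0 0" --pt "0 5 0 0 0 0 0" --pt "0 5.8 0 0 0 0 0" --pt "0 6.5 0 0 0 0 0" --pt "0 7.1 0 0 0 0 0" --pt "0 7.5 0 0 0 0 0" --pt "0 7.7 0 0 0 0 0" --pt "0 7.7 0 0 0 0 0" --pt "0 7.7 0 0 0 0 0"

```text
time: 7.35
position: [0.5216, -0.0665, 0.065]
tool_rot: [-0.706, 0.037, -0.037, 0.706]
ft_force: [0.6, -0.4, -3.5]
grip_width: 0.0216
```

```bash
cat > look.py <<'E'
import sys
from h import *
n=sys.argv[1]
go([.6765-.112*.99452,-.083+.112*.10453,.065],-6)
o=robot.get_obs();im=robot.camera("wrist")[:,:,::-1];np.save(n+".npy",np.r_[o["position"],o["tool_rot"]])
tp=robot.camera("top")[:,:,::-1]
a=cv2.resize(im[140:260,320:480],(800,600),interpolation=cv2.INTER_NEAREST)
b=cv2.resize(tp[160:240,260:310],(375,600),interpolation=cv2.INTER_NEAREST)
cv2.imwrite(f"pics/{n}w.png",a);cv2.imwrite(f"pics/{n}t.png",b)
E
python3 look.py p1
```

```text
t 7.35 now [ 0.5216 -0.0665  0.065 ] F [ 0.65 -0.42 -3.46] w 0.0216 yaw -6.01
shift cm [ 4.38 -0.01 -0.02] rot [-0.0002 -0.0002 -0.0009]
```

View pics/p1w.png

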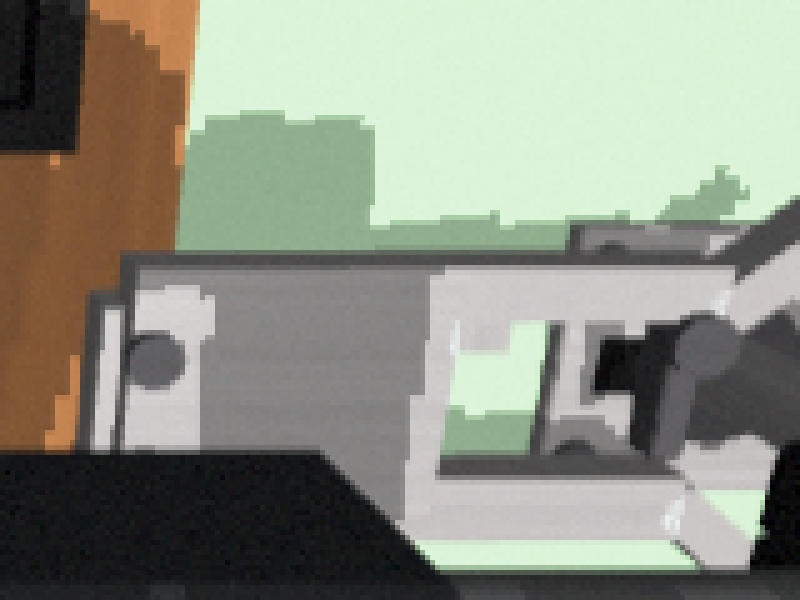

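View pics/p1t.png

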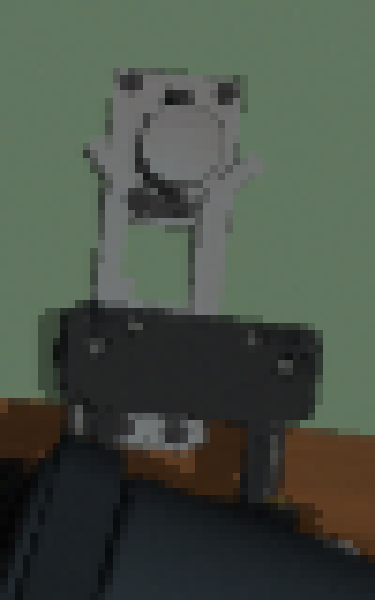

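The top crop shows the pin's head at (184,145), about 1 mm off the middle of the lips at (90..260,155), with the pin just ahead of the shut latch. I creep in.

Emit:
carry_out --pt "0 0.2 0 0 0 0 0" --pt "0 0.4 0 0 0 0 0" --pt "0 0.6 0 0 0 0 0" --pt "0 0.8 0 0 0 0 0" --pt "0 0.9 0 0 0 0 0" --pt "0 1.0 0 0 0 0 0" --pt "0 1.1 0 0 0 0 0" --pt "0 1.2 0 0 0 0 0" --pt "0 1.3 0 0 0 0 0" --pt "0 1.4 0 0 0 0 0" --pt "0 1.5 0 0 0 0 0" --pt "0 1.5 0 0 0 0 0"

```text
time: 8.65
position: [0.5363, -0.068, 0.0648]
tool_rot: [-0.706, 0.038, -0.036, 0.706]
ft_force: [-4.2, 0.0, -2.3]
grip_width: 0.0215
```

```bash
python3 look.py p2
```

```text
t 8.65 now [ 0.5363 -0.068   0.0648] F [-4.17  0.01 -2.27] w 0.0215 yaw -6.01
shift cm [ 2.9  -0.02 -0.02] rot [-0.0004 -0.0001 -0.0019]
```

View pics/p2w.png

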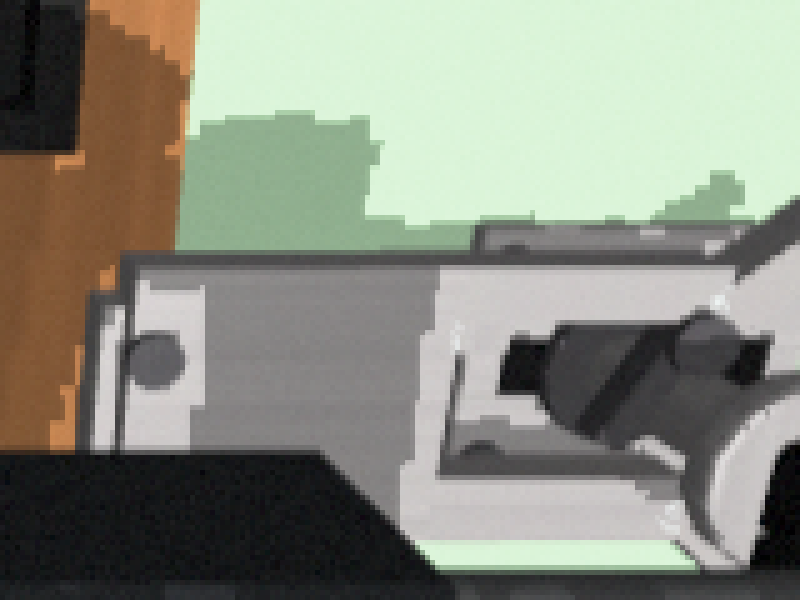

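The latch's tongue is now slanted, from (700,340) to (590,430), so it is being pushed in at about 4 N. I continue.

Emit:
carry_out --pt "0 0.1 0 0 0 0 0" --pt "0 0.2 0 0 0 0 0" --pt "0 0.3 0 0 0 0 0" --pt "0 0.4 0 0 0 0 0" --pt "0 0.5 0 0 0 0 0" --pt "0 0.6 0 0 0 0 0" --pt "0 0.7 0 0 0 0 0" --pt "0 0.8 0 0 0 0 0" --pt "0 0.9 0 0 0 0 0" --pt "0 1.0 0 0 0 0 0" --pt "0 1.1 0 0 0 0 0" --pt "0 1.2 0 0 0 0 0" --pt "0 1.3 0 0 0 0 0" --pt "0 1.4 0 0 0 0 0" --pt "0 1.5 0 0 0 0 0" --pt "0 1.6 0 0 0 0 0" --pt "0 1.7 0 0 0 0 0" --pt "0 1.8 0 0 0 0 0"

```text
time: 10.55
position: [0.5558, -0.0704, 0.0652]
tool_rot: [0.706, -0.037, 0.038, -0.706]
ft_force: [-1.2, 3.6, -3.3]
grip_width: 0.0218
```

```bash
python3 look.py p3
```

```text
t 10.55 now [ 0.5558 -0.0704  0.0652] F [-1.19  3.61 -3.27] w 0.0218 yaw -6.03
shift cm [0.94 0.03 0.01] rot [ 0.0002 -0.0004  0.0018]
```

View pics/p3w.png

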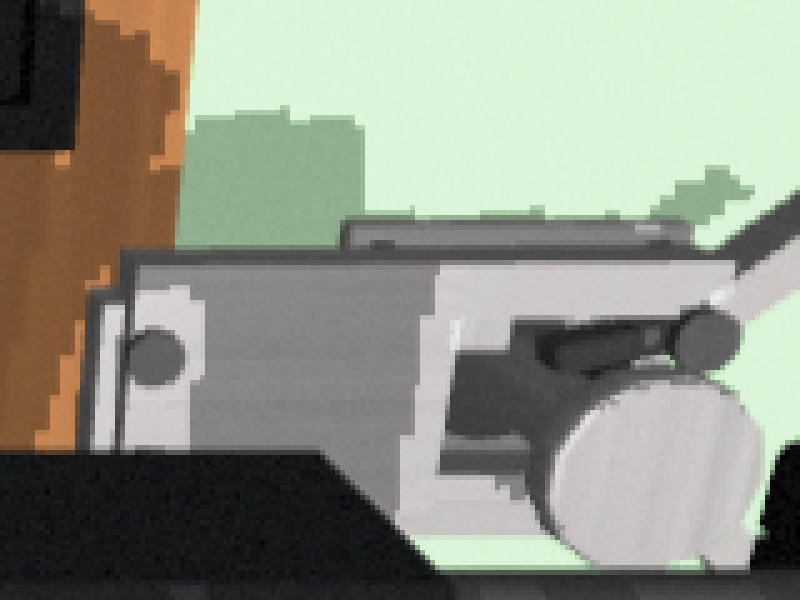

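The latch is fully swung in, with its tongue along the left wall at (550..700,345), beside the pin. I continue the last 9 mm slowly.

Emit:
carry_out --pt "0 0.1 0 0 0 0 0" --pt "0 0.2 0 0 0 0 0" --pt "0 0.3 0 0 0 0 0" --pt "0 0.35 0 0 0 0 0" --pt "0 0.4 0 0 0 0 0" --pt "0 0.45 0 0 0 0 0" --pt "0 0.5 0 0 0 0 0" --pt "0 0.55 0 0 0 0 0" --pt "0 0.6 0 0 0 0 0" --pt "0 0.65 0 0 0 0 0" --pt "0 0.65 0 0 0 0 0"

```text
time: 11.75
position: [0.5615, -0.071, 0.0651]
tool_rot: [0.706, -0.037, 0.037, -0.706]
ft_force: [0.8, -0.7, -3.8]
grip_width: 0.0217
```

```bash
python3 look.py p4
```

```text
t 11.75 now [ 0.5615 -0.071   0.0651] F [ 0.8  -0.7  -3.82] w 0.0217 yaw -6.03
shift cm [0.36 0.01 0.01] rot [ 0.0001 -0.0005  0.0002]
```

View pics/p4w.png

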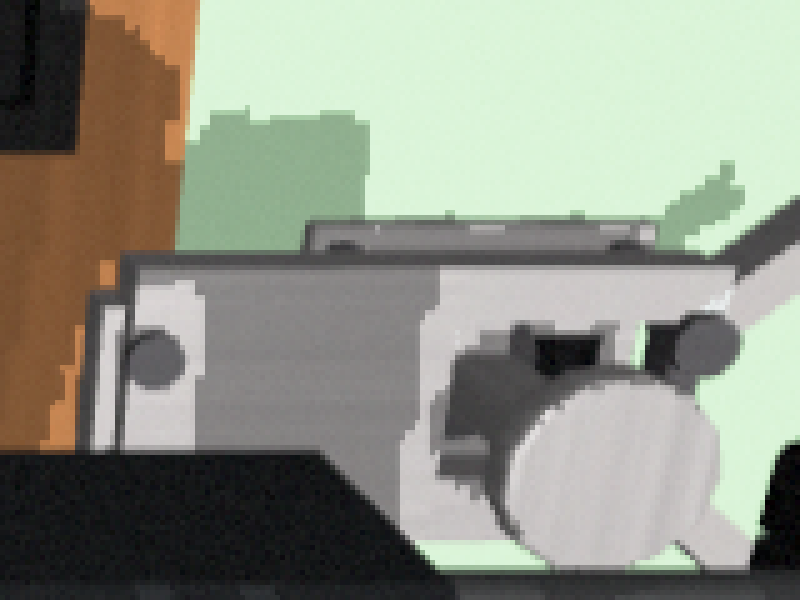

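The tongue has left the wall, it again shows only a hinge stub at (690,375) pointing under the head, and the contact force is gone. The latch has flipped shut, so I draw back towards it.

Emit:
carry_out --pt "0 -0.1 0 0 0 0 0" --pt "0 -0.25 0 0 0 0 0" --pt "0 -0.4 0 0 0 0 0" --pt "0 -0.55 0 0 0 0 0" --pt "0 -0.7 0 0 0 0 0" --pt "0 -0.85 0 0 0 0 0" --pt "0 -1.0 0 0 0 0 0" --pt "0 -1.1 0 0 0 0 0" --pt "0 -1.15 0 0 0 0 0" --pt "0 -1.2 0 0 0 0 0" --pt "0 -1.2 0 0 0 0 0"

```text
time: 12.95
position: [0.5494, -0.0696, 0.0651]
tool_rot: [-0.706, 0.037, -0.037, 0.706]
ft_force: [0.1, 0.3, -3.9]
grip_width: 0.0215
```

```bash
python3 look.py p5
```

```text
t 12.95 now [ 0.5494 -0.0696  0.0651] F [ 0.09  0.26 -3.92] w 0.0215 yaw -6.02
shift cm [ 1.58  0.01 -0.01] rot [-0.     -0.0003 -0.    ]
```

View pics/p5w.png

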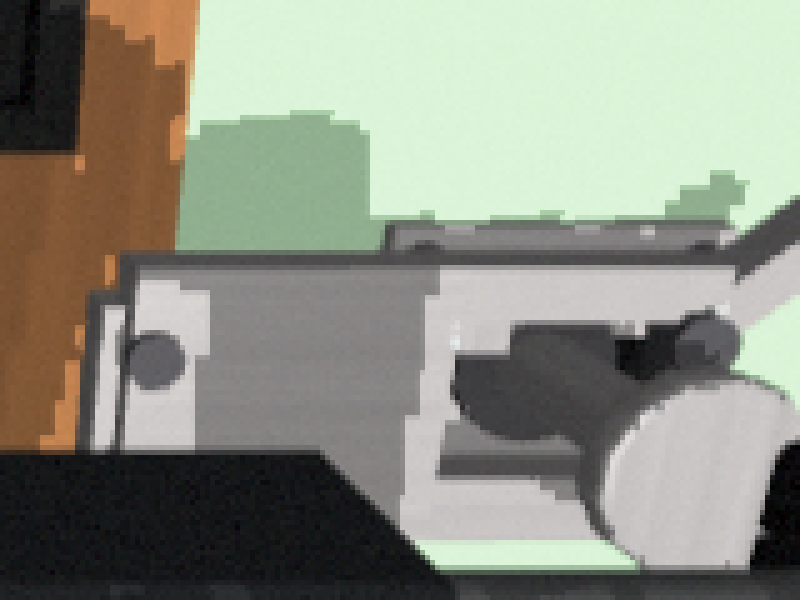

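Emit:
carry_out --pt "0 -0.05 0 0 0 0 0" --pt "0 -0.1 0 0 0 0 0" --pt "0 -0.15 0 0 0 0 0" --pt "0 -0.2 0 0 0 0 0" --pt "0 -0.2 0 0 0 0 0"

```text
time: 13.55
position: [0.5476, -0.0694, 0.0651]
tool_rot: [0.706, -0.037, 0.037, -0.706]
ft_force: [0.5, -0.7, -4.9]
grip_width: 0.0217
```

Emit:
carry_out --pt "0 -0.05 0 0 0 0 0" --pt "0 -0.1 0 0 0 0 0" --pt "0 -0.1 0 0 0 0 0" --pt "0 -0.1 0 0 0 0 0"

```text
time: 13.95
position: [0.5473, -0.0695, 0.0652]
tool_rot: [0.706, -0.036, 0.038, -0.706]
ft_force: [3.0, -0.5, -5.7]
grip_width: 0.0216
```

Emit:
carry_out --pt "0 -0.05 0 0 0 0 0" --pt "0 -0.1 0 0 0 0 0" --pt "0 -0.1 0 0 0 0 0" --pt "0 -0.1 0 0 0 0 0"

```text
time: 14.35
position: [0.5471, -0.0696, 0.0652]
tool_rot: [0.706, -0.036, 0.038, -0.706]
ft_force: [6.2, 0.7, -7.2]
grip_width: 0.0215
```

Emit:
carry_out --pt "0 -0.05 0 0 0 0 0" --pt "0 -0.1 0 0 0 0 0" --pt "0 -0.15 0 0 0 0 0" --pt "0 -0.15 0 0 0 0 0" --pt "0 -0.15 0 0 0 0 0"

```text
time: 14.85
position: [0.5468, -0.0697, 0.0654]
tool_rot: [0.707, -0.035, 0.039, -0.706]
ft_force: [6.9, -0.5, -7.9]
grip_width: 0.0215
```

```bash
python3 - <<'E'
from h import *
for i in range(3):
    o=robot.get_obs();robot.camera("wrist");print(o["ft_force"].round(2),o["position"].round(5),o["moment"].round(3))
M=R.from_quat(o["tool_rot"]).as_matrix();print(M.round(4))
im=robot.camera("side")[:,:,::-1];cv2.imwrite("pics/s6.png",cv2.resize(im[150:260,220:400],(800,489),interpolation=cv2.INTER_CUBIC))
E
python3 look.py p6
```

```text
[ 6.9  -0.47 -7.95] [ 0.54683 -0.06971  0.06536] [ 0.084 -1.019  0.162]
[ 8.11 -0.2  -7.2 ] [ 0.54681 -0.06972  0.06536] [ 0.064 -0.96   0.195]
[ 7.79  0.53 -6.95] [ 0.54679 -0.0697   0.06535] [ 0.055 -1.026  0.12 ]
[[ 0.9945  0.0061  0.1047]
 [-0.1047 -0.0016  0.9945]
 [ 0.0062 -1.     -0.001 ]]
t 15.05 now [ 0.5468 -0.0697  0.0654] F [ 7.5  -0.18 -7.71] w 0.0216 yaw -6.01
shift cm [1.84 0.05 0.03] rot [ 0.001  -0.0002  0.0063]
```

View pics/s6.png

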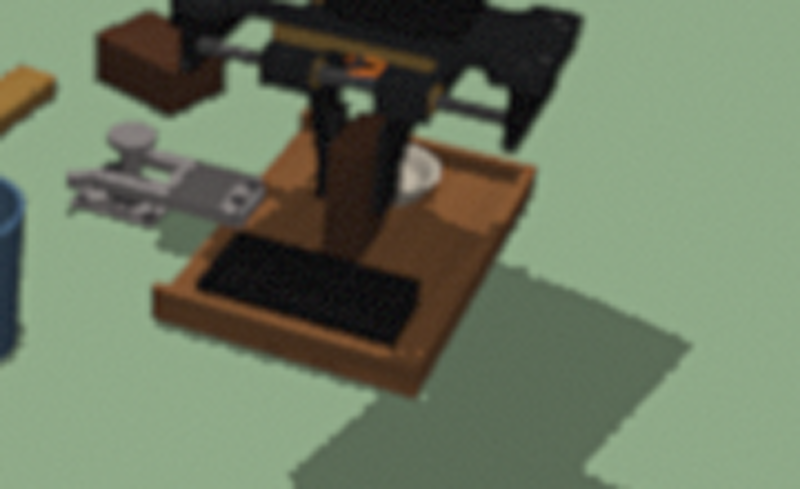

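View pics/p6w.png

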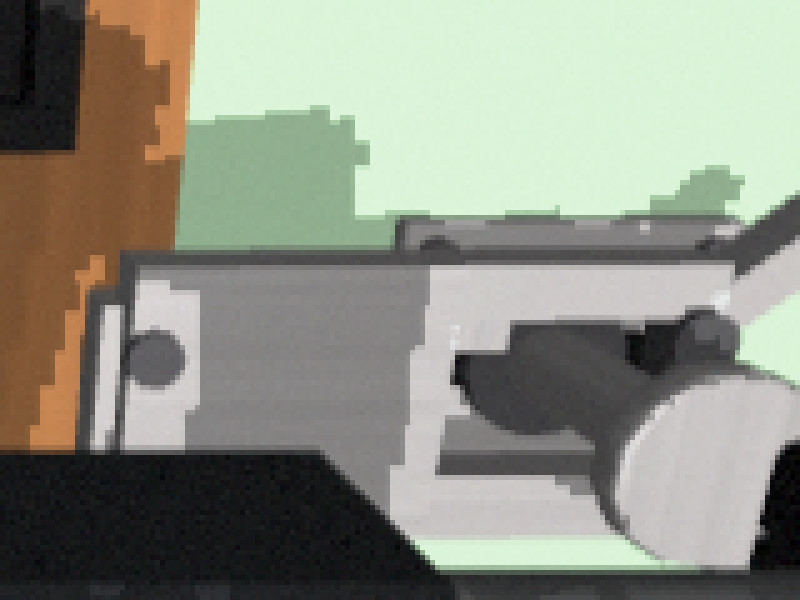

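Contact with the shut latch is confirmed at about 7.7 N. I increase gradually.

Emit:
carry_out --pt "0 -0.05 0 0 0 0 0" --pt "0 -0.1 0 0 0 0 0" --pt "0 -0.15 0 0 0 0 0" --pt "0 -0.15 0 0 0 0 0"

```text
time: 15.55
position: [0.5466, -0.0701, 0.0659]
tool_rot: [0.707, -0.034, 0.041, -0.705]
ft_force: [7.1, -0.6, -5.8]
grip_width: 0.0221
```

The force stalls at about 7 N while the tool tilts. The high grip lets the handle lever the pads open, because the pull acts about 40 mm below the grasp. I relax, set the tray down, regrip lower with more force, and tug from there.

Emit:
carry_out --pt "0 0.2 0 0 0 0 0" --pt "0 0.4 0 0 0 0 0" --pt "0 0.6 0 0 0 0 0" --pt "0 0.8 0 0 0 0 0" --pt "0 1.0 0 0 0 0 0" --pt "0 1.1 0 0 0 0 0" --pt "0 1.1 0 0 0 0 0" --pt "0 1.1 0 0 0 0 0"

```text
time: 16.35
position: [0.553, -0.0698, 0.0649]
tool_rot: [-0.706, 0.037, -0.037, 0.706]
ft_force: [-0.0, -0.4, -3.4]
grip_width: 0.0222
```

```bash
python3 look.py p7; python3 -c "
from h import *
im=robot.camera('side')[:,:,::-1];cv2.imwrite('pics/s7.png',cv2.resize(im[150:260,220:400],(800,489),interpolation=cv2.INTER_CUBIC))"
```

```text
t 16.35 now [ 0.553  -0.0698  0.0649] F [-0.03 -0.41 -3.41] w 0.0222 yaw -6.01
shift cm [ 1.22 -0.01 -0.02] rot [-0.0002 -0.0002 -0.0011]
```

View pics/p7w.png

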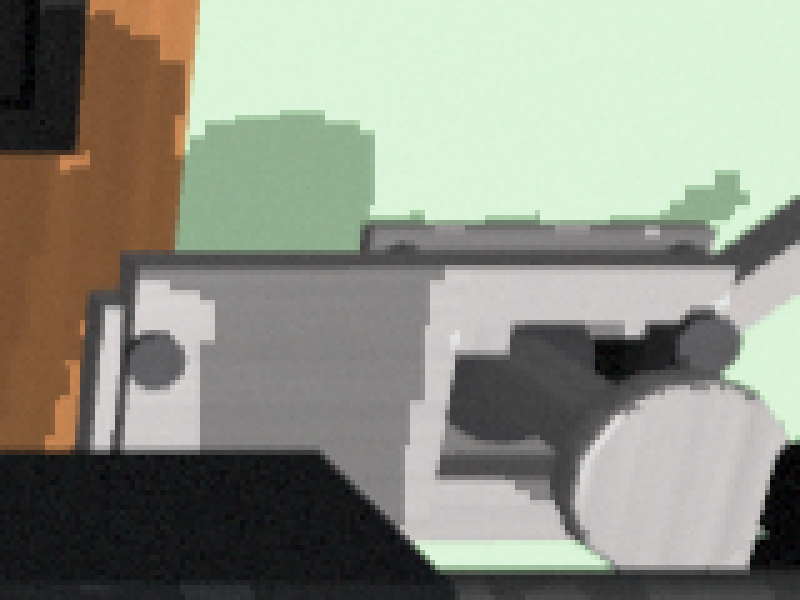

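View pics/s7.png

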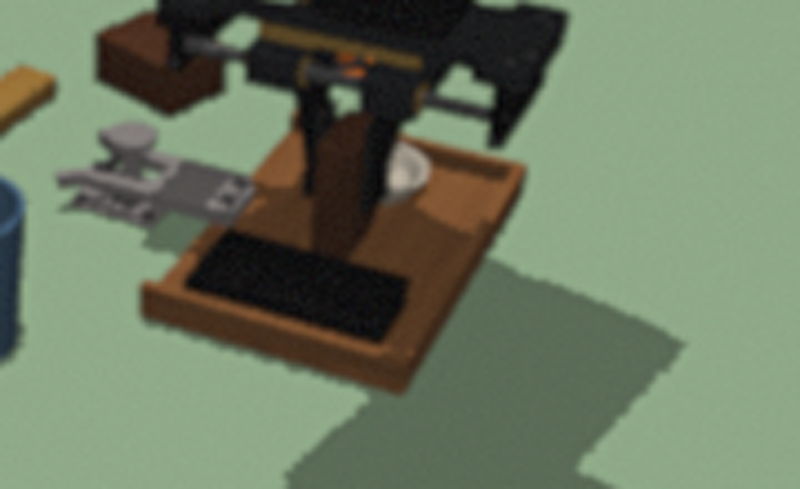

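Emit:
carry_out --pt "0 0 0.2 0 0 0 0" --pt "0 0 0.4 0 0 0 0" --pt "0 0 0.4 0 0 0 0" --pt "0.5 0 0.4 0 0 0 0" --pt "0.5 0 0.4 0 0 0 0" --pt "0.5 0 0.4 0 0 0 0" --pt "0.5 0 0.4 0 0 0 0" --pt "0.5 0 0.7 0 0 0 0" --pt "0.5 0 1.2 0 0 0 0" --pt "0.5 0 1.7 0 0 0 0" --pt "0.5 0 2.2 0 0 0 0" --pt "0.5 0 2.5 0 0 0 0" --pt "0.5 0 2.6 0 0 0 0" --pt "0.5 0 2.6 0 0 0 0"

```text
time: 17.9
position: [0.5533, -0.07, 0.0388]
tool_rot: [-0.706, 0.037, -0.037, 0.706]
ft_force: [-0.4, -0.1, 0.4]
grip_width: 0.0432
```

```bash
python3 look.py p8; python3 -c "
from h import *
im=robot.camera('side')[:,:,::-1];cv2.imwrite('pics/s8.png',cv2.resize(im[150:260,220:400],(800,489),interpolation=cv2.INTER_CUBIC))"
```

```text
t 17.9 now [ 0.5533 -0.07    0.0388] F [-0.39 -0.13  0.41] w 0.0432 yaw -6.01
shift cm [ 1.19 -2.63 -0.01] rot [-0.0001 -0.0003 -0.0005]
```

View pics/s8.png

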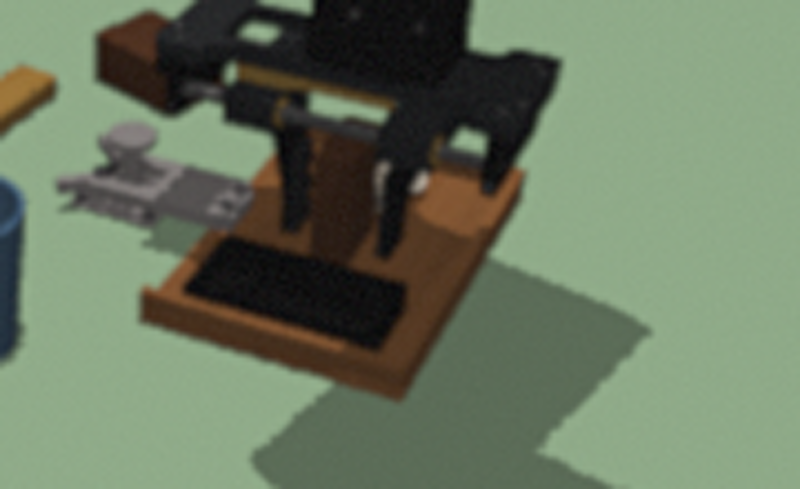

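View pics/p8w.png

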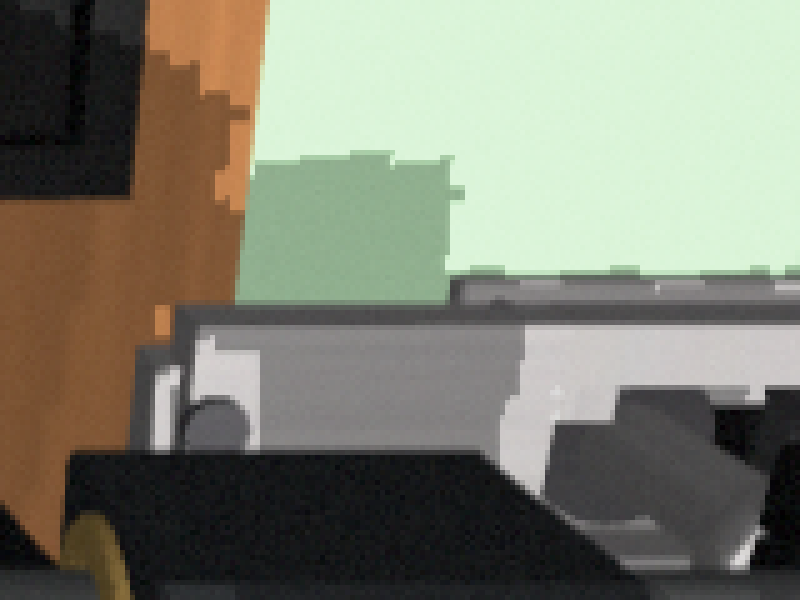

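The side view shows the fingers low around the handle at (290..400,240), clear of the stone and dish, with the tray flat and the pin in the throat. I grip at 60 N and lift 3 mm.

Emit:
carry_out --pt "0 0 0 0 0 0 0" --pt "0 0 0 0 0 0 0" --pt "0 0 0 0 0 0 0" --pt "0 0 0 0 0 0 0" --pt "0 0 0 0 0 0 0" --pt "0 0 0 0 0 0 0" --pt "0 0 -0.1 0 0 0 0" --pt "0 0 -0.2 0 0 0 0" --pt "0 0 -0.3 0 0 0 0" --pt "0 -0.1 -0.3 0 0 0 0" --pt "0 -0.3 -0.3 0 0 0 0" --pt "0 -0.45 -0.3 0 0 0 0" --pt "0 -0.5 -0.3 0 0 0 0" --pt "0 -0.5 -0.3 0 0 0 0" --force 60

```text
time: 19.45
position: [0.5482, -0.0694, 0.042]
tool_rot: [-0.706, 0.037, -0.037, 0.706]
ft_force: [0.6, -0.3, -4.3]
grip_width: 0.0217
```

Emit:
carry_out --pt "0 -0.05 0 0 0 0 0" --pt "0 -0.1 0 0 0 0 0" --pt "0 -0.15 0 0 0 0 0" --pt "0 -0.2 0 0 0 0 0" --pt "0 -0.2 0 0 0 0 0" --pt "0 -0.2 0 0 0 0 0"

```text
time: 20.05
position: [0.5473, -0.0695, 0.0422]
tool_rot: [0.706, -0.036, 0.038, -0.706]
ft_force: [3.5, 0.5, -5.3]
grip_width: 0.0217
```

Emit:
carry_out --pt "0 -0.05 0 0 0 0 0" --pt "0 -0.1 0 0 0 0 0" --pt "0 -0.15 0 0 0 0 0" --pt "0 -0.15 0 0 0 0 0" --pt "0 -0.15 0 0 0 0 0"

```text
time: 20.55
position: [0.547, -0.0696, 0.0423]
tool_rot: [0.706, -0.036, 0.039, -0.706]
ft_force: [5.9, 0.1, -7.1]
grip_width: 0.0218
```

Emit:
carry_out --pt "0 -0.05 0 0 0 0 0" --pt "0 -0.1 0 0 0 0 0" --pt "0 -0.15 0 0 0 0 0" --pt "0 -0.2 0 0 0 0 0" --pt "0 -0.2 0 0 0 0 0"

```text
time: 21.05
position: [0.5468, -0.0698, 0.0424]
tool_rot: [0.707, -0.034, 0.04, -0.705]
ft_force: [8.5, -0.1, -9.1]
grip_width: 0.0217
```

Run:
```python
from h import *
for i in range(2):
    o=robot.get_obs();robot.camera("wrist");print(o["ft_force"].round(2),o["position"].round(5),o["moment"].round(3))
print(R.from_quat(o["tool_rot"]).as_matrix().round(4))
im=robot.camera("side")[:,:,::-1];cv2.imwrite("pics/s9.png",cv2.resize(im[150:260,220:400],(800,489),interpolation=cv2.INTER_CUBIC))
```

```text
[ 8.51 -0.13 -9.13] [ 0.54679 -0.06982  0.04245] [ 0.093 -1.03   0.165]
[ 8.63  0.44 -8.11] [ 0.54682 -0.06984  0.04249] [ 0.173 -1.055  0.186]
[[ 0.9945  0.0081  0.1046]
 [-0.1045 -0.0023  0.9945]
 [ 0.0083 -1.     -0.0014]]
```

View pics/s9.png

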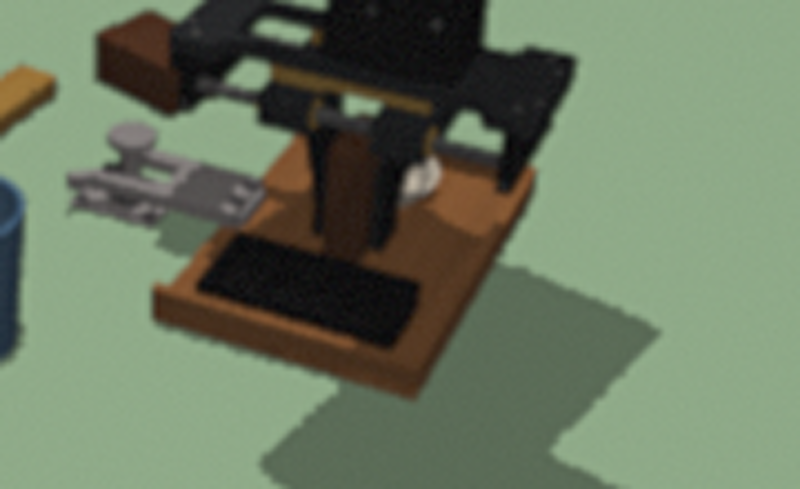

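The force rises steadily now at 8.6 N, the grip is holding and the tray is level. I carry on in measured steps.

Emit:
carry_out --pt "0 -0.05 0 0 0 0 0" --pt "0 -0.1 0 0 0 0 0" --pt "0 -0.15 0.05 0 0 0 0" --pt "0 -0.2 0.05 0 0 0 0" --pt "0 -0.2 0.05 0 0 0 0"

```text
time: 21.7
position: [0.5466, -0.0704, 0.043]
tool_rot: [0.707, -0.033, 0.042, -0.705]
ft_force: [8.5, 0.3, -3.5]
grip_width: 0.0219
```

```bash
python3 look.py p10
python3 - <<'E'
from h import *
for i in range(2):
    o=robot.get_obs();robot.camera("wrist");print(o["ft_force"].round(2),o["position"].round(5),o["moment"].round(3),o["joint_torque"].round(2),o["q"].round(4))
print(R.from_quat(o["tool_rot"]).as_matrix().round(4))
im=robot.camera("side")[:,:,::-1];cv2.imwrite("pics/s10.png",cv2.resize(im[150:260,220:400],(800,489),interpolation=cv2.INTER_CUBIC))
E
```

```text
t 21.7 now [ 0.5466 -0.0704  0.043 ] F [ 8.49  0.3  -3.55] w 0.0219 yaw -6.04
shift cm [ 1.88 -2.17  0.1 ] rot [ 0.0024 -0.0007  0.0132]
[ 9.1  -1.03 -2.78] [ 0.54663 -0.07038  0.04304] [-0.034 -1.562  0.141] [ -0.59 -43.14  -2.51  -0.35   2.48   0.09] [-3.3110e-01  7.4290e-01  1.7693e+00  1.0000e-03  6.1600e-01 -2.2650e-01]
[ 8.35  0.32 -4.29] [ 0.54662 -0.07036  0.04303] [-0.034 -1.571  0.092] [ -0.6  -43.14  -2.51  -0.35   2.48   0.09] [-3.3110e-01  7.4290e-01  1.7693e+00  9.0000e-04  6.1600e-01 -2.2650e-01]
[[ 0.9944  0.0128  0.1052]
 [-0.1051 -0.0038  0.9944]
 [ 0.0131 -0.9999 -0.0025]]
```

View pics/s10.png

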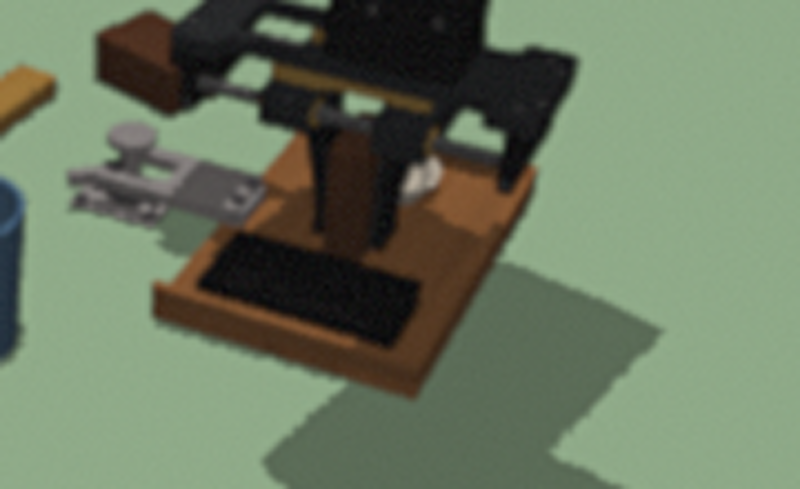

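View pics/p10w.png

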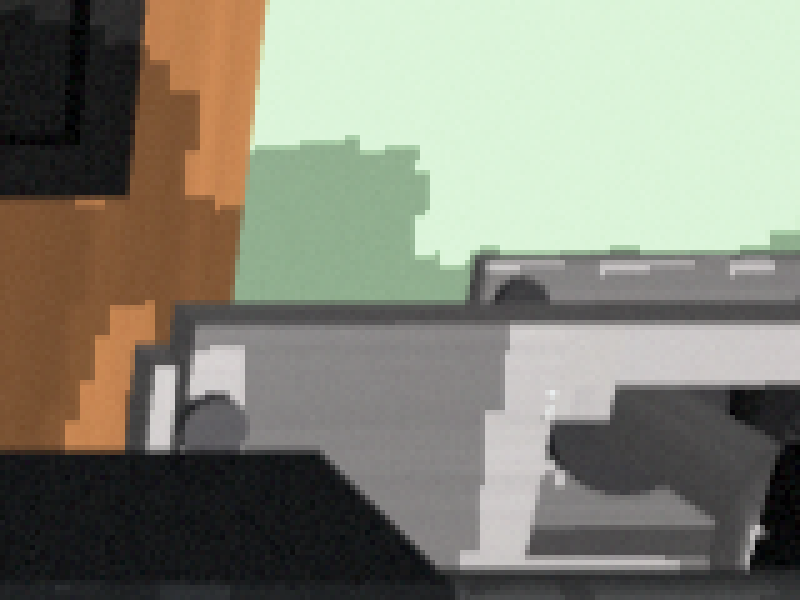

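View pics/p10t.png

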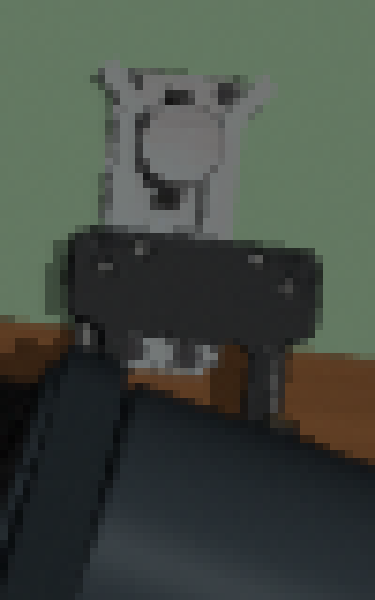

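Emit:
carry_out --pt "0 -0.05 0 0 0 0 0.003" --pt "0 -0.1 0 0 0 0 0.006" --pt "0 -0.15 0 0 0 0 0.009" --pt "0 -0.2 0 0 0 0 0.012" --pt "0 -0.2 0 0 0 0 0.012"

```text
time: 22.45
position: [0.5467, -0.0706, 0.0438]
tool_rot: [0.707, -0.035, 0.039, -0.705]
ft_force: [10.6, 1.0, -2.4]
grip_width: 0.0216
```

Emit:
carry_out --pt "0 -0.05 0.02 0 0 0 0" --pt "0 -0.1 0.04 0 0 0 0.002" --pt "0 -0.15 0.06 0 0 0 0.004" --pt "0 -0.2 0.06 0 0 0 0.005" --pt "0 -0.2 0.06 0 0 0 0.005"

```text
time: 22.95
position: [0.5465, -0.0708, 0.0437]
tool_rot: [0.708, -0.035, 0.039, -0.705]
ft_force: [12.5, 1.5, -0.4]
grip_width: 0.0222
```

Emit:
carry_out --pt "0 -0.05 -0.02 0 0 0 0" --pt "0 -0.1 -0.04 0 0 0 0" --pt "0 -0.15 -0.05 0 0 0 0" --pt "0 -0.17 -0.05 0 0 0 0" --pt "0 -0.17 -0.05 0 0 0 0" --pt "0 -0.17 -0.05 0 0 0 0"

```text
time: 23.55
position: [0.5463, -0.0709, 0.0438]
tool_rot: [0.708, -0.034, 0.04, -0.704]
ft_force: [17.2, 1.9, -5.2]
grip_width: 0.0218
```

```bash
python3 look.py p11
python3 - <<'E'
from h import *
for i in range(5):
    o=robot.get_obs();robot.camera("side");print(o["ft_force"].round(2),o["position"].round(5),o["moment"].round(3))
im=robot.camera("side")[:,:,::-1];cv2.imwrite("pics/s11.png",cv2.resize(im[150:260,220:400],(800,489),interpolation=cv2.INTER_CUBIC))
E
```

```text
t 23.55 now [ 0.5463 -0.0709  0.0438] F [17.18  1.91 -5.2 ] w 0.0218 yaw -6.0
shift cm [ 1.89 -2.1   0.15] rot [ 0.0043 -0.      0.0081]
[17.37  0.97 -5.52] [ 0.54632 -0.07089  0.04385] [ 0.187 -2.712  0.342]
[17.42  0.2  -5.84] [ 0.54629 -0.07092  0.04386] [ 0.271 -2.791  0.394]
[17.13  0.67 -5.52] [ 0.54629 -0.07088  0.04386] [ 0.24  -2.813  0.38 ]
[16.44  1.13 -5.65] [ 0.54629 -0.07088  0.04387] [ 0.258 -2.729  0.395]
[16.89  0.73 -5.58] [ 0.54629 -0.0709   0.04384] [ 0.255 -2.721  0.358]
```

View pics/p11w.png

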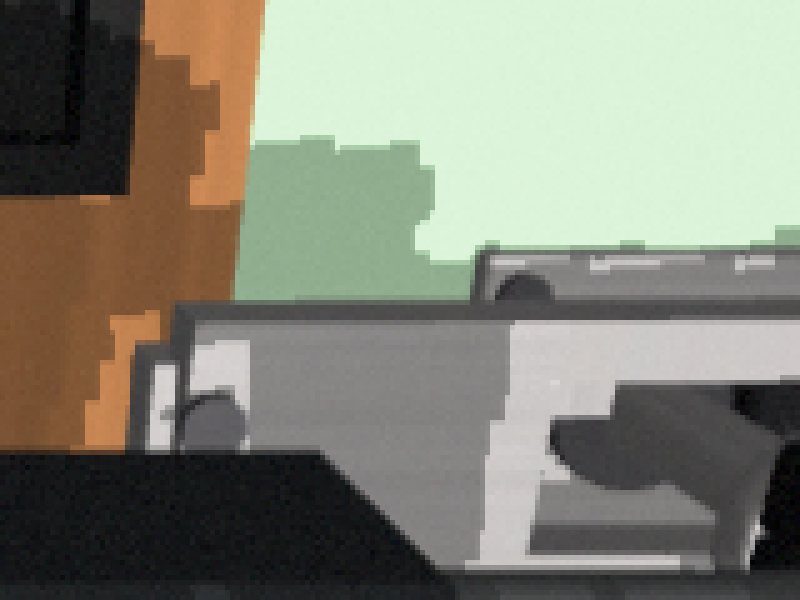

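View pics/s11.png

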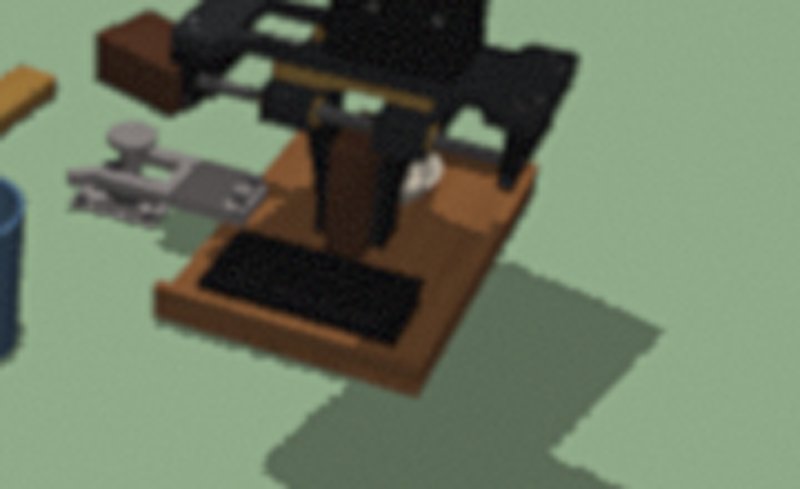

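The tug holds at 16.4–17.4 N for over half a second, with the latch staying shut and the pin against it. I relax forward, set down and release.

Emit:
carry_out --pt "0 0.2 0 0 0 0 -0.002" --pt "0 0.4 0 0 0 0 -0.004" --pt "0 0.6 0 0 0 0 -0.007" --pt "0 0.8 0 0 0 0 -0.01" --pt "0 1.0 0 0 0 0 -0.013" --pt "0 1.2 0 0 0 0 -0.015" --pt "0 1.4 0 0 0 0 -0.017" --pt "0 1.6 0 0 0 0 -0.017" --pt "0 1.8 0 0 0 0 -0.017" --pt "0 1.8 0 0 0 0 -0.017" --pt "0 1.8 0 0 0 0 -0.017"

```text
time: 25.05
position: [0.5524, -0.0696, 0.0408]
tool_rot: [-0.706, 0.038, -0.036, 0.706]
ft_force: [-1.0, 1.0, -3.1]
grip_width: 0.0218
```

```bash
python3 -c "
from h import *
go([.5533,-.07,.0388],-6)"
```

```text
t 25.05 now [ 0.5524 -0.0696  0.0408] F [-0.96  1.   -3.13] w 0.0218 yaw -6.0
shift cm [ 0.09  0.2  -0.03] rot [-0.0004  0.     -0.002 ]
```

Free again. I lower 2 mm, open the gripper, and rise straight up.

Emit:
carry_out --pt "0 0 0.1 0 0 0 0" --pt "0 0 0.2 0 0 0 0" --pt "0 0 0.2 0 0 0 0" --pt "0.5 0 0.2 0 0 0 0" --pt "0.5 0 0.2 0 0 0 0" --pt "0.5 0 0.2 0 0 0 0" --pt "0.5 0 0.2 0 0 0 0" --pt "0.5 0 -0.2 0 0 0 0" --pt "0.5 0 -1 0 0 0 0" --pt "0.5 0 -2.5 0 0 0 0" --pt "0.5 0 -4.5 0 0 0 0" --pt "0.5 0 -7 0 0 0 0" --pt "0.5 0 -9.5 0 0 0 0" --pt "0.5 0 -12 0 0 0 0" --pt "0.5 0 -13.5 0 0 0 0" --pt "0.5 0 -14 0 0 0 0" --pt "0.5 0 -14 0 0 0 0"

```text
time: 26.75
position: [0.5535, -0.0701, 0.1822]
tool_rot: [0.706, -0.036, 0.038, -0.706]
ft_force: [-0.7, 0.1, -0.4]
grip_width: 0.0437
```

Run:
```python
from h import *
go([.5533,-.07,.18],-6)
cv2.imwrite("pics/w12.png",robot.camera("wrist")[:,:,::-1])
im=robot.camera("side")[:,:,::-1];cv2.imwrite("pics/s12.png",cv2.resize(im[120:260,150:400],(800,448),interpolation=cv2.INTER_CUBIC))
```

```text
t 26.75 now [ 0.5535 -0.0701  0.1822] F [-0.66  0.15 -0.39] w 0.0437 yaw -6.02
shift cm [-0.02  0.22  0.  ] rot [ 0.0004 -0.0003  0.002 ]
```

View pics/w12.png

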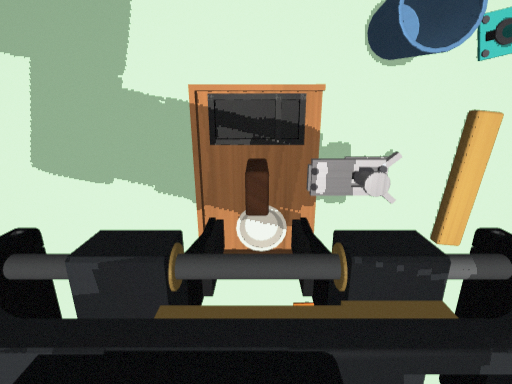

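View pics/s12.png

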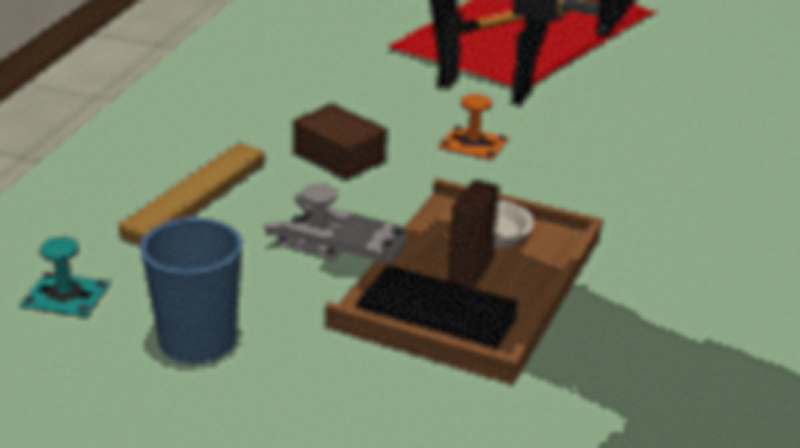

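Run:
```python
import cv2
a=cv2.imread("pics/w12.png");cv2.imwrite("pics/w12c.png",cv2.resize(a[145:210,305:405],(800,520),interpolation=cv2.INTER_NEAREST))
```

```text
(no output)
```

View pics/w12c.png

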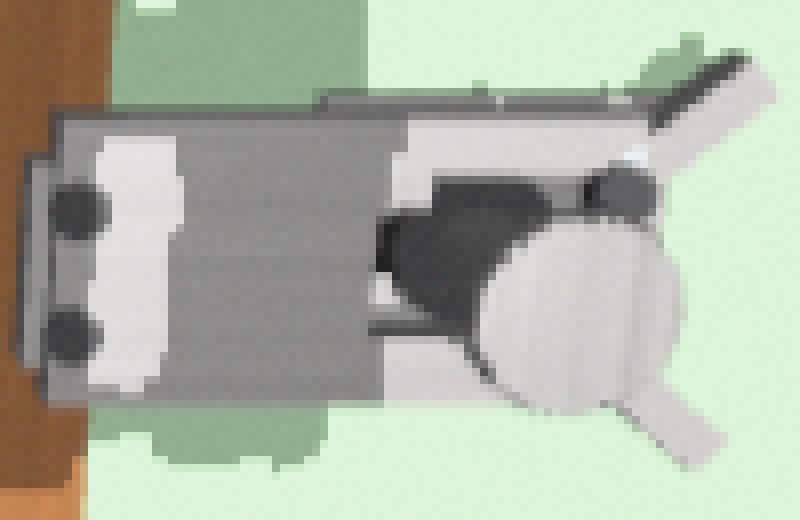

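The pin stands in the throat with its head at (580,310). The latch hinge is at (620,195) with no tongue along the left wall, so it is shut. The tray is flat and free, and I hand in.

```bash
python3 -c "
from rig import robot
print(robot.hand_in())"
```

```text
the job is handed in; nothing more can be done
None
```

The tray is hooked on the grey anchor with the latch shut behind the pin. It lies flat on the table and the gripper has let go. I handed it in at about 27 s; no verdict is reported.

- **Hooking:** I lifted the tray 4 mm, lined it up with the slot and pushed the hook on. The latch swung fully in at about 4 N, then flipped shut.
- **Tug:** The first try, gripping high on the handle, stalled at 7–8 N because the handle levered the pads open. I set the tray down, gripped lower at 60 N and tugged again. It read 16.4–17.4 N for over half a second and the latch held.
- **Anchor load:** The highest wrist reading was about 18 N in total, under the 25 N limit. I read it between moves, not continuously.
- **Last checks:** The pictures show the tray flat, the pin in the throat with no tongue along the throat wall, and the fingers clear. The jar, box and paperweight looked unmoved in the side view; I did not measure them. The pin's head hides the latch's tip, so "shut" rests on what is visible and on the tug having held.
- **Disagreement:** The head's top measured 47 mm from two views against the 44 mm given. This made no difference to the job.

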